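# Fit a cassette in a control box behind a quarter-turn panel

## Robot

A 6-joint arm with a two-finger parallel gripper is mounted at the origin on the work surface. World frame = base frame: x ahead of the robot, y to its left, z up, the work surface at z = 0. Lengths are in m, angles in rad, forces in N, time in s.
With the tool pointing down it reaches from about 0.3 to 0.775 m from the base axis. Payload 14.6 kg.
Tool frame: the origin (TCP) lies midway between the tips of the shut fingers; the grasp point (between the pads) lies 19 mm behind it (ctrl.pinch_z is the distance from the TCP to the grasp point, in m); z points along the fingers, y is the line along which they close (so a half turn about z gives the same grasp; the last joint's range is limited). The gripper opens to 94 mm and grips with 3 to 60 N. Pads are 16 mm wide; open, the fingers measure 119 mm over their backs; the gripper's body (75 mm by 177 mm) begins 78 mm behind the grasp point.
Start: joints at [-1.402, 0.3, 1.521, -0, 1.321, -0.067], TCP at [0.128, -0.535, 0.205] pointing down, gripper open.
Joint ranges: [-3.03, 3.03], [-0.79, 2.21], [0.23, 2.52], [-1.04, 4.18], [0, 3.07], [-2.55, 2.55]. Speed limits (rad/s): [2.22, 2.22, 2.57, 3.14, 3.14, 3.14].

## Interface

Orientations are given as [roll, pitch, yaw] about the fixed x, y, z axes, in that order (R = Rz(yaw) Ry(pitch) Rx(roll)).
In Python, from station import ctrl gives the robot as it stands.
- The arm moves only by the tool jog_arm, never from a script. Its argument "motion" is a list of rows, each a list of 7 numbers: the shift along the tool's x, y, z in m, then the turn, a rotation vector about the tool's x, y, z in rad, then the opening, from -1 (shut) to 1 (fully open). In form: [[tx, ty, tz, rx, ry, rz, gripper], ...]. A call has 1 to 5 rows; each row shifts and turns the commanded pose from where the row before left it, along the tool's axes as they then stand; what a row does not reach is not made up. A row lasts 1/10 s, in which the tool goes at most 50 mm and 8.59 degrees, less where a joint would pass 70% of its speed; a pose out of reach is approached as far as the arm can. A call is refused whole if a number of a shift passes 0.05 or a number of a turn 0.15, either way. A call with a gripper value outside its range is refused whole. The fingers move at their own pace and stop on an object; "squeeze" is the grip in N (left out, the last holds). Time passes only in rows, so rows that do not move let the fingers close. It gives the time, the measured TCP pose, the force, the opening and the grip force at its end, in the units of the state.
- ctrl.get_obs(): the state, without advancing time (a new reading comes with each control period).
- ctrl.camera(name): name is "side" or "top"; returns the picture (420x560x3 uint8, red, green, blue); there is no depth.
- ctrl.camera_model(name): a dict with "intrinsics" (3x3 intrinsics, pixels), "k1" (the pictures are not rectified: a ray, as slopes to the right and down, at radius r is drawn at 1 + k1 r^2 times it, then the intrinsics apply), "rvec" (rotation vector, rad) and "tvec" (3), from world to camera coordinates, as OpenCV has them. Camera axes: x right, y down, z forward; pixel columns grow to the right and rows downward; lengths in m; the calibration is good to about 2 mm. A picture is of the moment at which its call begins. camera_model takes no time and is no camera call.
- ctrl.hand_in(): hands the job in; it is judged then, once.
The state is a dict: "time_s": time; "qpos": joint angles; "joint_vel": joint speeds; "tau": joint torques, N m; "ee_pos": TCP position; "eef_rot": TCP orientation; "force": force on the tool from outside, world axes, zero at the start; "moment": the same for the moment, N m; "grip_width": finger opening in m; "grip_force": force on a finger pad.
Only numpy, scipy, OpenCV 4.12 (cv2) and the standard library are available. Lean on these libraries where they do the work, as an engineer would, in place of code of your own. Each camera call takes 0.05 s, during which the arm holds its last target. There are 200 camera calls.

## Task

Turn both red quarter-turn fasteners on the blue control box anticlockwise until they are fully unlocked, and only then swing its panel up until it stands open, upright or a little beyond. Next draw the orange cassette out of the roofed rack by its black end, lay it on the dark mat and let go of it, then take it afresh round its middle and set it gently, fully home, into the white bay in the box with its brass contacts towards the brass socket block. Leave the panel open, the fasteners unlocked and everything else where it was.

Things in the scene. Friction and masses are not known exactly. Their poses are not given: they have to be found in the camera images.
- box: Fixed blue control box, 200 (x) x 250 (y) x 100 mm high, origin at the centre of its underside on the bench. Its x axis points away from its front edge to its hinge edge; its yaw is within 0.2 rad of the robot's. The box is left or right of the mat, the rack opposite. Its 4 mm walls end at 98 mm; the 5 mm panel lies on top (upper face 105 mm above the bench).
- panel_hinge (a point): Middle of the panel's hinge line, on the box's far (+x) top edge, 100 mm above the bench; the line runs along the box's y axis. Axes as the box's.
- panel (a joint): Angle of the panel: 0 shut, grows as its front edge (nearest the robot) swings up and over to the far side, 1.57 upright, stop at 1.9 rad. A stiff friction hinge: it stays where it is left (about 5 to 9 N at the handle). Cams on both fasteners hold it shut until each is past about 1.25 rad.
- panel_handle (a point): Centre of the panel's black handle: a horizontal round bar 18 mm thick and 44 mm long along the box's y axis, on one thin central post, its axis 23 mm above the panel's upper face; 172 mm from the hinge line, mid-way along the front edge. Its ends or its thickness can be pinched from above; it pivots in the fingers. The frame turns with the panel.
- fastener_left (a joint): Angle of the left (+y of the box) fastener: 0 locked, wing along the box's y axis; grows anticlockwise seen from above to the stop at 1.571 rad, unlocked, wing along the box's x axis. Starts between 0 and 0.3. Stiff: 0.12 N m; stays where it is left.
- fastener_right (a joint): The same for the right (-y of the box) fastener.
- fastener_left_grip (a point): On the axis of the left fastener, at the height to grip: 22 mm above the panel's upper face and 9 mm below the top of the red wing. The wing is a bar 56 mm long (this frame's y axis), 12 mm thick (x axis) and 24 mm high, standing on a low disc. The frame turns with the wing. The two fastener axes lie 85 mm either side of the handle, 28 mm from the panel's front edge.
- fastener_right_grip (a point): The same point on the right fastener.
- rack: Fixed metal rack, its roof 100 mm deep (x) and 236 mm wide (y), roof underside 46 mm and top 52 mm above the bench, closed at the back, open at the front (towards -x of its own frame). The origin is on the bench 10 mm in front of the roof's front edge, mid-width; lanes 70 mm wide are centred at y = -76.5, 0 and +76.5 mm, parted by 6 mm walls under the roof only. Yaw within 0.2 rad.
- cassette: The orange cassette, 150 (x) x 34 (y) x 36 mm (z), about 0.15 to 0.3 kg, origin at the centre of its underside. +x end: brass contacts; the -x end has a black grip band. It lies on the bench in one of the lanes, contacts inward, with about 55 to 60 mm of the black end standing out in front of the roof; a clear pull of about 100 mm along the rack's -x frees it.
- contacts (a point): Centre of the cassette's brass end face, 75 mm from the cassette's origin along its x axis, 18 mm up. Frame as the cassette's.
- mat: Fixed dark rubber mat between box and rack, 200 (x) x 120 (y) x 3 mm thick, origin at the centre of its underside.
- bay (a point): Centre of the bay floor in the box, 20 mm nearer its front than its centre, 30 mm up; axes as the box's. The cassette goes in level, length along this y axis, contacts towards +y (the brass block; 162 mm between end blocks). White cheeks, 42 mm apart in x, rise 45 mm above the bay floor at |y| 42 to 80 mm. Fingers fit only between them, |y| under 42 mm. The box rim is 68 mm above the bay floor.
- cassette_grey: Grey cassette: same shape as the orange cassette, bystander in another lane of the rack; leave it alone. Origin: centre of its underside.
- cassette_blue: Blue cassette: same shape as the orange cassette, bystander in another lane of the rack; leave it alone. Origin: centre of its underside.
- spray: Clear bottle with blue cap, 56 mm across, 160 mm tall, standing beyond the mat; bystander.
- tape: Yellow roll of tape, 90 mm across, 25 mm high, lying on the bench near the robot, left; bystander.
- driver: Screwdriver, 180 mm long, lying near the robot, right; bystander.
- tub: White open tub, 72 mm across, 70 mm high, far left; bystander.
- spanner: Spanner, 160 mm long, lying far right; bystander.
Mind the look-alikes: they are no part of the job. Leave any green look-alike of the cassette alone.

How it is judged:
By the outcome, as a careful person would: the job done as asked, in the order asked, and still so for the second after the job is handed in, with the robot touching nothing.
It also fails if it takes over 72 s, if anything falls off the work surface, if the arm or the gripper's body presses on something with over 40 N, if the wrist force passes 120 N, or if a joint passes its speed limit or range.

## Working session

There is one attempt and no reset: what is moved stays moved. The work goes in short steps, Python scripts to look and compute and a tool call to move; the robot and the scene stay as the last step left them, time stands still between calls to the robot, and variables do not carry over. Pictures are saved under pics/ and viewed, at most 10 in all, crops included, and the job is handed in when it is done.

Besides the shell and the picture viewer there is one more tool, called as name([rows], argument=value, ...), one row to a line, values as JSON. jog_arm: Moves the arm, as the interface text tells. Its arguments: {"type":"object","properties":{"motion":{"type":"array"},"squeeze":{"type":"number"}},"required":["motion"]}

```bash
ls; mkdir -p pics
python3 - <<'E'
from station import ctrl
import cv2
for n in("top","side"):
    im=ctrl.camera(n); cv2.imwrite(f"pics/{n}0.png",im[:,:,::-1]); m=ctrl.camera_model(n); print(n,m)
print(ctrl.get_obs(),ctrl.pinch_z)
E
```

```text
pics
top {'intrinsics': array([[438.43700183,   0.        , 289.37236752],
       [  0.        , 438.43700183, 210.59660291],
       [  0.        ,   0.        ,   1.        ]]), 'k1': 0.039597579028701944, 'rvec': array([ 2.19466062, -2.19782917,  0.05220728]), 'tvec': array([-0.008652  ,  0.52214943,  1.59823397])}
side {'intrinsics': array([[525.29510321,   0.        , 278.94109345],
       [  0.        , 525.29510321, 207.37282637],
       [  0.        ,   0.        ,   1.        ]]), 'k1': -0.1479076215987926, 'rvec': array([ 0.59529048, -2.5520985 ,  1.33620937]), 'tvec': array([0.47345565, 0.23805555, 1.52202067])}
{'time_s': 0.1, 'qpos': array([-1.40156127e+00,  3.00410009e-01,  1.52147877e+00,  2.68185633e-05,
        1.32069368e+00, -6.65952365e-02]), 'joint_vel': array([ 0.00052128,  0.00132321, -0.00207203, -0.00011972,  0.00098297,
        0.00041579]), 'tau': array([ 2.09831669e-03, -5.32641041e+01, -3.53282082e+01,  7.10053300e-02,
        2.34618987e-02, -5.59415400e-05]), 'ee_pos': array([ 0.12847763, -0.53456044,  0.20496312]), 'eef_rot': array([-3.14060676e+00, -9.17881190e-05,  2.35823602e-01]), 'force': array([-0.03893344, -0.27164158,  0.4938162 ]), 'moment': array([0.02708708, 0.01694758, 0.0207164 ]), 'grip_force': 0.0, 'grip_width': 0.09419295052209725} 0.0188
```

View pics/top0.png

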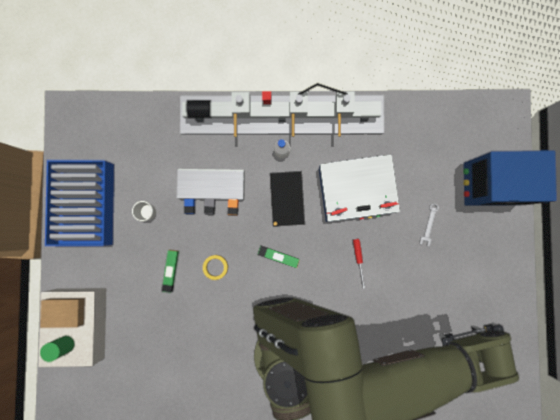

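View pics/side0.png

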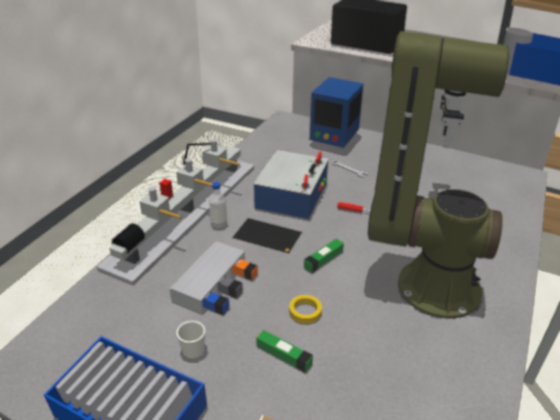

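The top view shows the box at right (panel centre about (360,188), red wings about (338,211) and (388,205), handle (364,208)). The mat is at (288,198) and the rack at left, with the orange cassette in its right lane (233,203).

```bash
cat > h.py <<'E'
import cv2, numpy as np
from scipy.spatial.transform import Rotation as Ro
from station import ctrl
def cast(n,px,z):
    m=ctrl.camera_model(n);K=m["intrinsics"];R=Ro.from_rotvec(m["rvec"]).as_matrix();C=-R.T@m["tvec"]
    p=np.atleast_2d(np.float64(px)); d=cv2.undistortPoints(p[:,None],K,np.array([m["k1"],0,0,0]))[:,0]
    # drawn = ray*(1+k1 r^2): the OpenCV model
    D=np.c_[d,np.ones(len(d))]@R
    return C+D*((z-C[2])/D[:,2])[:,None]
def proj(n,P):
    m=ctrl.camera_model(n)
    return cv2.projectPoints(np.float64(np.atleast_2d(P)),m["rvec"],m["tvec"],m["intrinsics"],np.array([m["k1"],0,0,0]))[0][:,0]
def hsv(im): return cv2.cvtColor(im,cv2.COLOR_RGB2HSV)
def red(im):
    h=hsv(im).astype(int); return (((h[...,0]<6)|(h[...,0]>172))&(h[...,1]>140)&(h[...,2]>90))
def blob(m,x0,x1,y0,y1):
    "centroid, long-axis direction, area inside window"
    ys,xs=np.nonzero(m[y0:y1,x0:x1]); p=np.c_[xs+x0,ys+y0].astype(float)
    c=p.mean(0); w,v=np.linalg.eigh(np.cov((p-c).T)); return c,v[:,1],len(p),w
def S():
    o=ctrl.get_obs(); print("t",round(o["time_s"],2),"p",o["ee_pos"].round(4),"rpy",o["eef_rot"].round(3),"F",o["force"].round(1),"w",round(o["grip_width"],4),"gf",round(o["grip_force"],1),"q",o["qpos"].round(2)); return o
E
python3 - <<'E'
from h import *
im=cv2.imread("pics/top0.png")[:,:,::-1].copy()
H=hsv(im).astype(int)
for nm,w in(("L",(322,352,198,222)),("R",(374,402,194,214))):
    c,v,n,ww=blob(red(im),*w); a=cast("top",[c-8*v,c,c+8*v],.130); d=a[2]-a[0]
    print(nm,c,n,ww,a[1].round(4),"ang",np.arctan2(d[1],d[0]).round(3))
# panel
m=((H[...,1]<45)&(H[...,2]>150)).astype(np.uint8); k=np.zeros_like(m);k[145:230,310:410]=m[145:230,310:410]
k=cv2.morphologyEx(k,cv2.MORPH_OPEN,np.ones((3,3)));k=cv2.morphologyEx(k,cv2.MORPH_CLOSE,np.ones((9,9)))
cn=max(cv2.findContours(k,0,1)[0],key=cv2.contourArea)
b=cv2.boxPoints(cv2.minAreaRect(cn)); P=cast("top",b,.105); print("panel px",b.round(1).tolist(),"\n",P.round(4),P.mean(0).round(4),[np.linalg.norm(P[i]-P[i-1]).round(3) for i in range(4)])
# handle
d=((H[...,2]<70)).astype(np.uint8); c,v,n,ww=blob(d,354,374,202,214); print("handle",c,n,cast("top",c,.135).round(4))
# mat
k=np.zeros_like(d);k[165:232,265:312]=d[165:232,265:312]; cn=max(cv2.findContours(k,0,1)[0],key=cv2.contourArea);b=cv2.boxPoints(cv2.minAreaRect(cn));P=cast("top",b,.003);print("mat",P.round(3).tolist(),P.mean(0).round(3))
# rack roof
m=((H[...,1]<40)&(H[...,2]>120)).astype(np.uint8);k=np.zeros_like(m);k[160:204,170:250]=m[160:204,170:250];k=cv2.morphologyEx(k,cv2.MORPH_OPEN,np.ones((3,3)))
cn=max(cv2.findContours(k,0,1)[0],key=cv2.contourArea);b=cv2.boxPoints(cv2.minAreaRect(cn));P=cast("top",b,.052);print("rack",b.round(1).tolist(),P.round(3).tolist(),P.mean(0).round(3),[np.linalg.norm(P[i]-P[i-1]).round(3) for i in range(4)])
o=((H[...,0]>6)&(H[...,0]<18)&(H[...,1]>150)&(H[...,2]>120));c,v,n,ww=blob(o,222,245,195,215);print("orange",c,n,cast("top",c,.036).round(4))
c,v,n,ww=blob(d,222,245,203,220);print("band",c,n,cast("top",c,.036).round(4))
big=cv2.resize(im[150:235,160:420],None,fx=3,fy=3,interpolation=cv2.INTER_CUBIC);cv2.imwrite("pics/crop0.png",big[:,:,::-1])
E
```

```text
L [338.44736842 211.18421053] 38 [ 0.58037521 17.1792265 ] [ 0.5142 -0.1766  0.13  ] ang 1.877
R [388.  204.4] 40 [ 0.62002211 16.80561891] [ 0.537 -0.345  0.13 ] ang 1.746
panel px [[312.8999938964844, 160.5], [404.5, 152.3000030517578], [410.0, 213.10000610351562], [318.3999938964844, 221.3000030517578]] 
 [[ 0.6919 -0.0918  0.105 ]
 [ 0.7196 -0.4097  0.105 ]
 [ 0.5083 -0.4256  0.105 ]
 [ 0.4804 -0.1098  0.105 ]] [ 0.6001 -0.2592  0.105 ] [np.float64(0.212), np.float64(0.319), np.float64(0.212), np.float64(0.317)]
handle [363.2195122  207.90243902] 41 [[ 0.525 -0.26   0.135]]
mat [[0.662, 0.063, 0.003], [0.669, -0.051, 0.003], [0.475, -0.063, 0.003], [0.468, 0.051, 0.003]] [ 0.568 -0.     0.003]
rack [[170.0, 160.0], [249.0, 160.0], [249.0, 203.0], [170.0, 203.0]] [[0.703, 0.419, 0.052], [0.703, 0.136, 0.052], [0.548, 0.135, 0.052], [0.548, 0.418, 0.052]] [0.625 0.277 0.052] [np.float64(0.155), np.float64(0.284), np.float64(0.155), np.float64(0.282)]
orange [232.85714286 203.17857143] 56 [[0.5482 0.1952 0.036 ]]
band [232.97222222 210.52777778] 36 [[0.5216 0.1947 0.036 ]]
```

View pics/crop0.png

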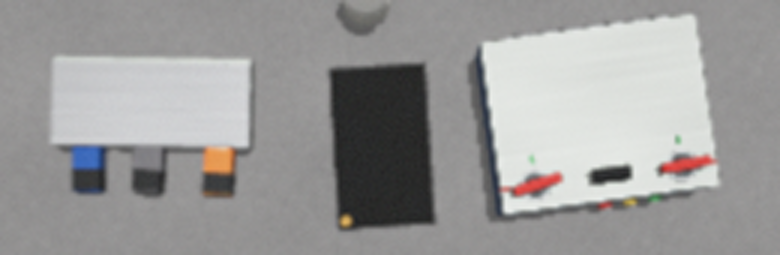

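The crop shows the panel corners at about (481,44), (694,15), (718,186) and (503,215), in crop pixels at 3x. The wings are at (537,184) and (687,164) and the handle at (610,175). The orange stub is at (219,172) and the roof corners at (53,57), (252,60), (250,148) and (50,145).

Run:
```python
from h import *
f=lambda L:(np.array(L,float)+.5)/3-.5+[160,150]
P=cast("top",f([(481,44),(694,15),(718,186),(503,215)]),.105);print("panel",P.round(4).tolist(),P.mean(0).round(4),[np.linalg.norm(P[i]-P[i-1]).round(3) for i in range(4)])
for a,b in((1,0),(2,3)): d=P[b]-P[a];print("yaw",np.arctan2(-d[0],d[1]).round(3))
for a,b in((3,0),(2,1)): d=P[b]-P[a];print("yaw",np.arctan2(d[1],d[0]).round(3))
P=cast("top",f([(53,57),(252,60),(250,148),(50,145)]),.052);print("rack",P.round(4).tolist(),P.mean(0).round(4),[np.linalg.norm(P[i]-P[i-1]).round(3) for i in range(4)])
for a,b in((1,0),(2,3)): d=P[b]-P[a];print("yaw",np.arctan2(-d[0],d[1]).round(3))
for a,b in((3,0),(2,1)): d=P[b]-P[a];print("yaw",np.arctan2(d[1],d[0]).round(3))
im=cv2.imread("pics/top0.png")[:,:,::-1].copy()
big=cv2.resize(im,None,fx=3,fy=3,interpolation=cv2.INTER_CUBIC);H=hsv(big).astype(int)
def reg(m,x0,x1,y0,y1):
    k=np.zeros(m.shape,np.uint8);k[y0:y1,x0:x1]=m[y0:y1,x0:x1];return max(cv2.findContours(k,0,1)[0],key=cv2.contourArea)
o=lambda x,y:(x+480,y+450)
for nm,(x0,x1,y0,y1) in(("L",(512,566,170,200)),("R",(655,722,150,180))):
    r=cv2.minAreaRect(reg(red(big),x0+480,x1+480,y0+450,y1+450));b=cv2.boxPoints(r);P=cast("top",(b+.5)/3-.5,.134)
    c=P.mean(0);e=[P[1]-P[0],P[2]-P[1]];e.sort(key=np.linalg.norm);d=e[1]
    print(nm,c.round(4),[np.linalg.norm(x).round(4) for x in e],"ang-pi/2",((np.arctan2(d[1],d[0]))%np.pi-np.pi/2).round(3))
for nm,m,w,z in(("handle",H[...,2]<80,(580,640,155,195),.137),("stub",((H[...,0]>4)&(H[...,0]<20)&(H[...,1]>140))|(H[...,2]<60),(198,242,152,205),.036)):
    b=cv2.boxPoints(cv2.minAreaRect(reg(m,w[0]+480,w[1]+480,w[2]+450,w[3]+450)));P=cast("top",(b+.5)/3-.5,z);print(nm,P.round(4).tolist(),P.mean(0).round(4))
```

```text
panel [[0.6786, -0.1163, 0.105], [0.7117, -0.3629, 0.105], [0.5134, -0.3881, 0.105], [0.4803, -0.1407, 0.105]] [ 0.596 -0.252  0.105] [np.float64(0.2), np.float64(0.249), np.float64(0.2), np.float64(0.25)]
yaw 0.133
yaw 0.133
yaw 0.123
yaw 0.126
rack [[0.6716, 0.3928, 0.052], [0.6679, 0.1548, 0.052], [0.5621, 0.1569, 0.052], [0.566, 0.3953, 0.052]] [0.6169 0.2749 0.052 ] [np.float64(0.106), np.float64(0.238), np.float64(0.106), np.float64(0.238)]
yaw -0.015
yaw -0.016
yaw -0.024
yaw -0.019
L [ 0.5142 -0.1764  0.134 ] [np.float64(0.011), np.float64(0.0533)] ang-pi/2 0.244
R [ 0.5371 -0.3445  0.134 ] [np.float64(0.0109), np.float64(0.0544)] ang-pi/2 0.179
handle [[0.5284, -0.2379, 0.137], [0.5339, -0.2795, 0.137], [0.521, -0.281, 0.137], [0.5156, -0.2395, 0.137]] [ 0.5247 -0.2595  0.137 ]
stub [[0.5586, 0.2129, 0.036], [0.5585, 0.1779, 0.036], [0.5343, 0.1778, 0.036], [0.5344, 0.2127, 0.036]] [0.5464 0.1953 0.036 ]
```

```bash
cat >> h.py <<'E'
def plan(segs,g,dec=3):
    "segs: [(pos,rpy,nrows)], from the measured pose; prints rows rounded so errors do not build up"
    o=S(); p=o["ee_pos"].copy(); R=Ro.from_euler("xyz",o["eef_rot"]); rows=[]
    for P,rpy,n in segs:
        p0=p.copy();R0=R; R1=Ro.from_euler("xyz",rpy); dv=(R1*R0.inv()).as_rotvec()
        if np.linalg.norm(dv)>np.pi*.98: print("big turn")
        for i in range(1,n+1):
            t=R.inv().apply(p0+(np.array(P)-p0)*i/n-p).round(dec); w=(R.inv()*(Ro.from_rotvec(dv*i/n)*R0)).as_rotvec().round(dec)
            rows.append([*t,*w,g]); p=p+R.apply(t); R=R*Ro.from_rotvec(w)
    rows=[[float(x)+0 for x in r] for r in rows]
    for i in range(0,len(rows),5): print(rows[i:i+5])
    print("max",np.abs(np.array(rows)[:,:6]).max(0))
E
python3 - <<'E'
from h import *
plan([((.514,-.177,.18),(np.pi,0,1.815),15)],0.2)
E
```

```text
t 0.1 p [ 0.1285 -0.5346  0.205 ] rpy [-3.141 -0.     0.236] F [-0.  -0.3  0.5] w 0.0942 gf 0.0 q [-1.4   0.3   1.52  0.    1.32 -0.07]
[[0.031, -0.017, 0.002, 0.0, 0.0, -0.105, 0.2], [0.032, -0.014, 0.001, 0.0, 0.0, -0.106, 0.2], [0.033, -0.011, 0.002, 0.0, 0.0, -0.105, 0.2], [0.035, -0.006, 0.002, 0.0, 0.0, -0.105, 0.2], [0.035, -0.004, 0.001, 0.0, 0.0, -0.105, 0.2]]
[[0.035, 0.001, 0.002, 0.0, 0.0, -0.106, 0.2], [0.034, 0.004, 0.002, 0.0, 0.0, -0.105, 0.2], [0.035, 0.008, 0.001, 0.0, -0.001, -0.105, 0.2], [0.033, 0.011, 0.002, 0.0, 0.0, -0.106, 0.2], [0.031, 0.015, 0.002, 0.0, 0.0, -0.105, 0.2]]
[[0.03, 0.018, 0.001, 0.0, 0.0, -0.105, 0.2], [0.028, 0.021, 0.002, 0.0, 0.0, -0.105, 0.2], [0.026, 0.024, 0.002, -0.001, 0.0, -0.106, 0.2], [0.023, 0.027, 0.001, 0.0, 0.0, -0.105, 0.2], [0.02, 0.028, 0.002, 0.0, 0.0, -0.105, 0.2]]
max [0.035 0.028 0.002 0.001 0.001 0.106]
```

jog_arm([
  [0.031,-0.017,0.002,0.0,0.0,-0.105,0.2],
  [0.032,-0.014,0.001,0.0,0.0,-0.106,0.2],
  [0.033,-0.011,0.002,0.0,0.0,-0.105,0.2],
  [0.035,-0.006,0.002,0.0,0.0,-0.105,0.2],
  [0.035,-0.004,0.001,0.0,0.0,-0.105,0.2],
], squeeze=40)

```text
time_s: 0.6
ee_pos: [0.2579, -0.4137, 0.1971]
eef_rot: [-3.141, -0.0, 0.766]
force: [0.1, -0.6, 0.3]
grip_width: 0.0582
grip_force: 0.0
```

jog_arm([
  [0.035,0.001,0.002,0.0,0.0,-0.106,0.0],
  [0.034,0.004,0.002,0.0,0.0,-0.105,0.0],
  [0.035,0.008,0.001,0.0,0,-0.105,0.0],
  [0.033,0.011,0.002,0.0,0.0,-0.106,0.0],
  [0.031,0.015,0.002,0.0,0.0,-0.105,0.0],
])

```text
time_s: 1.1
ee_pos: [0.3861, -0.2956, 0.1883]
eef_rot: [-3.141, -0.0, 1.293]
force: [0.6, -0.5, 0.2]
grip_width: 0.0467
grip_force: 0.0
```

jog_arm([
  [0.03,0.018,0.001,0.0,0.0,-0.105,0.0],
  [0.028,0.021,0.002,0.0,0.0,-0.105,0.0],
  [0.026,0.024,0.002,0,0.0,-0.106,0.0],
  [0.023,0.027,0.001,0.0,0.0,-0.105,0.0],
  [0.02,0.028,0.002,0.0,0.0,-0.105,0.0],
])

```text
time_s: 1.6
ee_pos: [0.5145, -0.1761, 0.1802]
eef_rot: [-3.141, -0.0, 1.819]
force: [0.2, -0.5, 1.0]
grip_width: 0.0468
grip_force: 0.0
```

Run:
```python
from h import *
plan([((.514,-.177,.110),(np.pi,0,1.815),4)],0.0)
```

```text
t 1.6 p [ 0.5145 -0.1761  0.1802] rpy [-3.141 -0.     1.819] F [ 0.2 -0.5  1. ] w 0.0468 gf 0.0 q [-0.4   0.31  1.57 -0.    1.26 -0.65]
[[0.0, 0.0, 0.018, 0.0, 0.0, 0.001, 0.0], [0.0, 0.0, 0.017, 0.0, 0.0, 0.001, 0.0], [-0.001, 0.0, 0.018, 0.0, 0.0, 0.001, 0.0], [0.0, -0.001, 0.017, 0.0, 0.0, 0.001, 0.0]]
max [0.001 0.001 0.018 0.    0.    0.001]
```

jog_arm([
  [0,0,0.018,0,0,0.001,0],
  [0,0,0.018,0,0,0.001,0],
  [-0.001,0,0.018,0,0,0.001,0],
  [0,-0.001,0.016,0,0,0.001,0],
  [0,0,0,0,0,0,-1],
])

```text
time_s: 2.1
ee_pos: [0.5117, -0.1781, 0.1083]
eef_rot: [-3.138, -0.002, 1.811]
force: [-0.1, 0.9, 0.0]
grip_width: 0.042
grip_force: 0.0
```

jog_arm([
  [0,0,0,0,0,0,-1],
  [0,0,0,0,0,0,-1],
  [0,0,0,0,0,-0.05,-1],
  [0,0,0,0,0,-0.1,-1],
  [0,0,0,0,0,-0.1,-1],
])

```text
time_s: 2.6
ee_pos: [0.5165, -0.1783, 0.1126]
eef_rot: [3.133, 0.005, 2.065]
force: [24.1, 5.4, -6.5]
grip_width: 0.0116
grip_force: 39.9
```

Run:
```python
from h import *
o=S();print(o["moment"])
```

```text
t 2.6 p [ 0.5165 -0.1783  0.1126] rpy [3.133 0.005 2.065] F [24.1  5.4 -6.5] w 0.0116 gf 39.9 q [-0.4   0.38  1.64  0.    1.11 -0.9 ]
[ 0.93294435 -4.5323578  -0.19630048]
```

jog_arm([
  [-0.002,0.004,0,0,0,-0.12,-1],
  [0,0,0,0,0,-0.12,-1],
  [0,0,0,0,0,-0.12,-1],
  [0,0,0,0,0,-0.12,-1],
  [0,0,0,0,0,-0.12,-1],
])

```text
time_s: 3.1
ee_pos: [0.5178, -0.1775, 0.1122]
eef_rot: [3.14, 0.001, 2.666]
force: [-2.2, 11.3, 8.8]
grip_width: 0.0117
grip_force: 40.0
```

jog_arm([
  [0,0,0,0,0,-0.12,-1],
  [0,0,0,0,0,-0.12,-1],
  [0,0,0,0,0,-0.12,-1],
  [0,0,0,0,0,-0.12,-1],
  [0,0,0,0,0,-0.1,-1],
])

```text
time_s: 3.6
ee_pos: [0.518, -0.1763, 0.1123]
eef_rot: [3.139, 0.002, -3.037]
force: [-2.3, 20.2, 10.9]
grip_width: 0.0118
grip_force: 40.0
```

Run:
```python
from h import *
o=S();print(o["moment"])
```

```text
t 3.6 p [ 0.518  -0.1763  0.1123] rpy [ 3.139e+00  2.000e-03 -3.037e+00] F [-2.3 20.2 10.9] w 0.0118 gf 40.0 q [-0.4   0.39  1.63  0.    1.12 -2.07]
[ 3.78847437  0.18464359 -0.16352176]
```

jog_arm([
  [0,0,0,0,0,-0.03,-1],
  [0,0,0,0,0,-0.03,-1],
  [0,0,0,0,0,-0.02,-1],
  [0,0,0,0,0,0,-1],
])

```text
time_s: 4.0
ee_pos: [0.518, -0.1762, 0.1122]
eef_rot: [3.138, 0.002, -2.962]
force: [-2.0, 18.3, 10.1]
grip_width: 0.012
grip_force: 40.4
```

Run:
```python
from h import *
o=S();print(o["moment"])
```

```text
t 4.0 p [ 0.518  -0.1762  0.1122] rpy [ 3.138e+00  2.000e-03 -2.962e+00] F [-2.  18.3 10.1] w 0.012 gf 40.4 q [-0.4   0.39  1.63  0.    1.12 -2.15]
[ 3.69808102  0.21249453 -0.47638791]
```

jog_arm([
  [0,0,0,0,0,0,0],
  [0,0,0,0,0,0,0],
  [0,0,-0.015,0,0,0,0],
  [0,0,-0.02,0,0,0,0],
  [0,0,-0.02,0,0,0,0],
])

```text
time_s: 4.5
ee_pos: [0.5172, -0.1787, 0.1666]
eef_rot: [-3.141, 0.0, -2.963]
force: [-0.2, 0.0, -0.0]
grip_width: 0.0462
grip_force: 0.0
```

Run:
```python
from h import *
S()
im=ctrl.camera("top"); big=cv2.resize(im[150:235,300:420],None,fx=5,fy=5,interpolation=cv2.INTER_CUBIC);cv2.imwrite("pics/b1.png",big[:,:,::-1])
plan([((.539,-.3445,.165),(np.pi,0,1.75),14),((.539,-.3445,.110),(np.pi,0,1.75),4)],0.0)
```

```text
t 4.5 p [ 0.5172 -0.1787  0.1666] rpy [-3.141  0.    -2.963] F [-0.2  0.  -0. ] w 0.0462 gf 0.0 q [-0.4   0.33  1.58 -0.    1.24 -2.15]
t 4.55 p [ 0.5184 -0.1792  0.1701] rpy [-3.139  0.004 -2.963] F [ 0.9 -0.5  3.4] w 0.0468 gf 0.0 q [-0.4   0.32  1.57 -0.    1.24 -2.15]
[[0.001, -0.012, 0.0, 0.0, 0.0, 0.112, 0.0], [-0.001, -0.012, 0.001, 0.0, 0.001, 0.112, 0.0], [-0.002, -0.011, 0.0, 0.0, 0.0, 0.113, 0.0], [-0.003, -0.012, 0.001, 0.0, 0.001, 0.112, 0.0], [-0.005, -0.011, 0.0, 0.0, 0.0, 0.112, 0.0]]
[[-0.006, -0.01, 0.0, 0.0, 0.0, 0.112, 0.0], [-0.007, -0.01, 0.001, 0.0, 0.001, 0.112, 0.0], [-0.007, -0.009, 0.0, 0.0, 0.0, 0.112, 0.0], [-0.009, -0.008, 0.001, 0.0, 0.0, 0.113, 0.0], [-0.01, -0.007, 0.0, 0.001, 0.001, 0.112, 0.0]]
[[-0.01, -0.005, 0.0, 0.0, 0.0, 0.112, 0.0], [-0.011, -0.005, 0.001, 0.0, 0.001, 0.112, 0.0], [-0.012, -0.003, 0.0, 0.0, 0.0, 0.112, 0.0], [-0.012, -0.002, 0.0, 0.0, 0.0, 0.113, 0.0], [0.0, 0.0, 0.014, 0.0, 0.0, 0.0, 0.0]]
[[0.0, 0.0, 0.014, 0.0, 0.0, 0.0, 0.0], [0.0, 0.0, 0.014, 0.0, 0.0, 0.0, 0.0], [0.0, 0.0, 0.013, 0.0, 0.0, 0.0, 0.0]]
max [0.012 0.012 0.014 0.001 0.001 0.113]
```

jog_arm([
  [0.001,-0.012,0.0,0.0,0.0,0.112,0.0],
  [-0.001,-0.012,0.001,0.0,0,0.112,0.0],
  [-0.002,-0.011,0.0,0.0,0.0,0.113,0.0],
  [-0.003,-0.012,0.001,0.0,0,0.112,0.0],
  [-0.005,-0.011,0.0,0.0,0.0,0.112,0.0],
])

```text
time_s: 5.05
ee_pos: [0.5246, -0.2384, 0.1633]
eef_rot: [-3.141, -0.0, 2.755]
force: [-0.4, -0.3, -0.7]
grip_width: 0.0471
grip_force: 0.0
```

jog_arm([
  [-0.006,-0.01,0.0,0.0,0.0,0.112,0.0],
  [-0.007,-0.01,0.001,0.0,0,0.112,0.0],
  [-0.007,-0.009,0.0,0.0,0.0,0.112,0.0],
  [-0.009,-0.008,0.001,0.0,0.0,0.113,0.0],
  [-0.01,-0.007,0.0,0,0,0.112,0.0],
])

```text
time_s: 5.55
ee_pos: [0.5316, -0.2974, 0.1613]
eef_rot: [-3.141, 0.0, 2.194]
force: [-0.1, 0.5, -0.1]
grip_width: 0.0472
grip_force: 0.0
```

jog_arm([
  [-0.01,-0.005,0.0,0.0,0.0,0.112,0.0],
  [-0.011,-0.005,0.001,0.0,0,0.112,0.0],
  [-0.012,-0.003,0.0,0.0,0.0,0.112,0.0],
  [-0.012,-0.002,0.0,0.0,0.0,0.113,0.0],
  [0,0,0,0,0,0,0],
])

```text
time_s: 6.05
ee_pos: [0.5379, -0.3453, 0.1601]
eef_rot: [-3.141, 0.0, 1.747]
force: [-0.8, 0.3, -0.2]
grip_width: 0.0471
grip_force: 0.0
```

Run:
```python
from h import *
plan([((.5395,-.3445,.110),(np.pi,0,1.75),4)],0.0)
```

```text
t 6.05 p [ 0.5379 -0.3453  0.1601] rpy [-3.141  0.     1.747] F [-0.8  0.3 -0.2] w 0.0471 gf 0.0 q [-0.63  0.54  1.3  -0.    1.31 -0.8 ]
[[0.0, 0.0, 0.013, 0.0, 0.0, -0.001, 0.0], [0.0, 0.001, 0.012, 0.0, 0.0, -0.001, 0.0], [0.0, 0.0, 0.013, 0.0, 0.0, 0.0, 0.0], [0.0, 0.001, 0.012, 0.0, 0.0, -0.001, 0.0]]
max [0.    0.001 0.013 0.    0.    0.001]
```

View pics/b1.png

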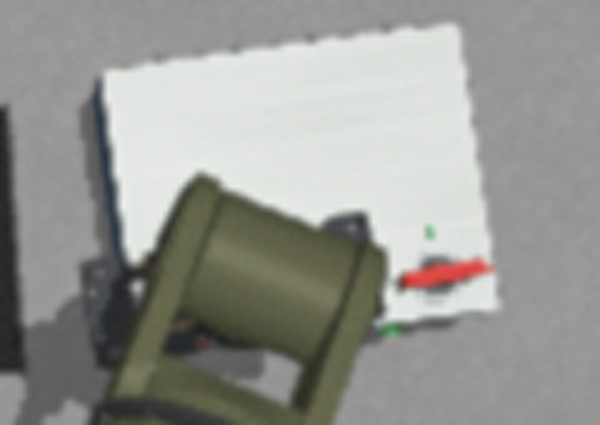

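The arm hides the left wing here. The right wing at crop (445,272) is still locked and undisturbed.

jog_arm([
  [0,0,0.013,0,0,-0.001,0],
  [0,0.001,0.012,0,0,0,0],
  [0,0,0.013,0,0,0,0],
  [0,0.001,0.012,0,0,0,0],
  [0,0,0,0,0,0,-1],
])

```text
time_s: 6.55
ee_pos: [0.5395, -0.343, 0.108]
eef_rot: [-3.139, -0.002, 1.752]
force: [0.1, 0.8, -0.9]
grip_width: 0.0424
grip_force: 0.0
```

jog_arm([
  [0,0,0,0,0,0,-1],
  [0,0,0,0,0,0,-1],
  [0,0,0,0,0,0,-1],
])

```text
time_s: 6.85
ee_pos: [0.5382, -0.3442, 0.1105]
eef_rot: [-3.137, -0.001, 1.751]
force: [-13.8, -1.1, 1.1]
grip_width: 0.0248
grip_force: 40.0
```

jog_arm([
  [0,0,0,0,0,-0.06,-1],
  [0,0,0,0,0,-0.12,-1],
  [0,0,0,0,0,-0.12,-1],
  [0,0,0,0,0,-0.12,-1],
  [0,0,0,0,0,-0.12,-1],
])

```text
time_s: 7.35
ee_pos: [0.538, -0.3443, 0.1105]
eef_rot: [-3.138, -0.003, 2.295]
force: [-16.4, -0.9, 2.1]
grip_width: 0.0244
grip_force: 40.0
```

jog_arm([
  [0,0,0,0,0,-0.12,-1],
  [0,0,0,0,0,-0.12,-1],
  [0,0,0,0,0,-0.12,-1],
  [0,0,0,0,0,-0.12,-1],
  [0,0,0,0,0,-0.12,-1],
])

```text
time_s: 7.85
ee_pos: [0.5379, -0.3445, 0.1105]
eef_rot: [-3.14, -0.004, 2.895]
force: [-15.1, -2.9, 1.7]
grip_width: 0.0246
grip_force: 40.0
```

Run:
```python
from h import *
o=S();print(o["moment"])
```

```text
t 7.85 p [ 0.5379 -0.3445  0.1105] rpy [-3.14  -0.004  2.895] F [-15.1  -2.9   1.7] w 0.0246 gf 40.0 q [-0.63  0.58  1.34 -0.    1.22 -1.95]
[-0.55426136  2.99526676 -0.14836427]
```

jog_arm([
  [0,0,0,0,0,0,0],
  [0,0,0,0,0,0,0],
  [0,0,-0.02,0,0,0,0],
  [0,0,-0.025,0,0,0,0],
  [0,0,-0.025,0,0,0,0],
])

```text
time_s: 8.35
ee_pos: [0.5403, -0.3436, 0.1818]
eef_rot: [-3.142, 0.001, 2.89]
force: [-0.4, 0.2, -0.2]
grip_width: 0.0473
grip_force: 0.0
```

Run:
```python
from h import *
im=ctrl.camera("side"); big=cv2.resize(im[135:225,245:345],None,fx=6,fy=6,interpolation=cv2.INTER_CUBIC);cv2.imwrite("pics/s1.png",big[:,:,::-1]);S()
```

```text
t 8.4 p [ 0.5415 -0.3444  0.1867] rpy [-3.139  0.006  2.89 ] F [0.2 0.1 3.8] w 0.0469 gf 0.0 q [-0.62  0.52  1.26  0.    1.36 -1.94]
```

View pics/s1.png

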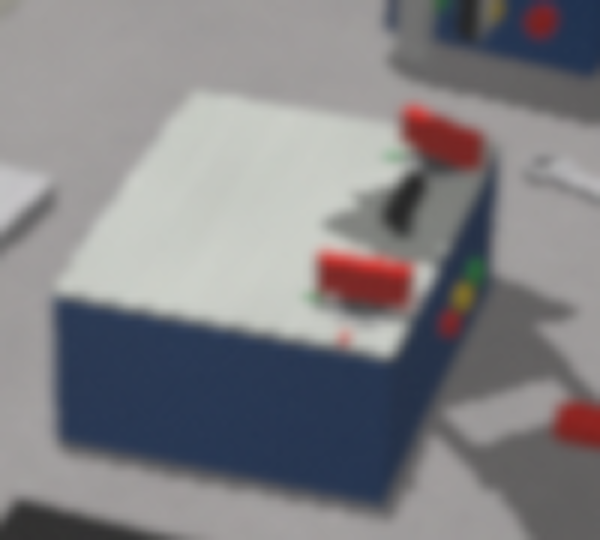

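The side view shows the left wing along the box's x axis (crop (365,280)), so it is unlocked. The right wing at crop (442,135) is most of the way round: the fingers had held its disc. I'll regrip a little higher and finish the turn.

Run:
```python
from h import *
plan([((.538,-.3445,.114),(np.pi,0,2.88),4)],0.0)
```

```text
t 8.4 p [ 0.5415 -0.3444  0.1867] rpy [-3.139  0.006  2.89 ] F [0.2 0.1 3.8] w 0.0469 gf 0.0 q [-0.62  0.52  1.26  0.    1.36 -1.94]
[[0.001, 0.0, 0.018, -0.001, 0.002, 0.003, 0.0], [0.001, 0.0, 0.018, 0.0, 0.001, 0.002, 0.0], [0.001, -0.001, 0.018, -0.001, 0.002, 0.003, 0.0], [0.001, 0.0, 0.019, 0.0, 0.001, 0.002, 0.0]]
max [0.001 0.001 0.019 0.001 0.002 0.003]
```

jog_arm([
  [0.001,0,0.017,0,0,0,0],
  [0.001,0,0.017,0,0,0,0],
  [0,0,0.016,0,0,0,0],
  [0,0,0.016,0,0,0,0],
  [0,0,0,0,0,0,-1],
])

```text
time_s: 8.9
ee_pos: [0.5377, -0.3426, 0.1127]
eef_rot: [3.14, -0.002, 2.89]
force: [0.1, 0.2, 0.7]
grip_width: 0.0422
grip_force: 0.0
```

jog_arm([
  [0,0,0,0,0,0,-1],
  [0,0,0,0,0,0,-1],
  [0,0,0,0,0,0,-1],
])

```text
time_s: 9.2
ee_pos: [0.5385, -0.3434, 0.1155]
eef_rot: [-3.141, 0.001, 2.891]
force: [0.7, 0.6, 0.1]
grip_width: 0.0179
grip_force: 0.0
```

Run:
```python
from h import *
o=S();print(o["moment"])
```

```text
t 9.2 p [ 0.5385 -0.3434  0.1155] rpy [-3.141e+00  1.000e-03  2.891e+00] F [0.7 0.6 0.1] w 0.0179 gf 0.0 q [-0.63  0.57  1.34  0.    1.22 -1.94]
[ 0.04390174 -0.15749042 -0.0245605 ]
```

jog_arm([
  [0,0,0,0,0,0,-1],
  [0,0,0,0,0,0,-1],
  [0,0,0,0,0,-0.1,-1],
  [0,0,0,0,0,-0.1,-1],
  [0,0,0,0,0,-0.1,-1],
])

```text
time_s: 9.7
ee_pos: [0.5381, -0.3446, 0.1153]
eef_rot: [-3.139, 0.001, -3.089]
force: [-1.0, -7.3, 1.7]
grip_width: 0.0117
grip_force: 40.0
```

jog_arm([
  [0,0,0,0,0,-0.06,-1],
  [0,0,0,0,0,-0.03,-1],
  [0,0,0,0,0,-0.03,-1],
  [0,0,0,0,0,0,-1],
])

```text
time_s: 10.1
ee_pos: [0.5381, -0.3445, 0.1154]
eef_rot: [-3.139, 0.001, -2.973]
force: [-0.5, -6.4, 0.7]
grip_width: 0.012
grip_force: 40.4
```

Run:
```python
from h import *
o=S();print(o["moment"])
```

```text
t 10.1 p [ 0.5381 -0.3445  0.1154] rpy [-3.139e+00  1.000e-03 -2.973e+00] F [-0.5 -6.4  0.7] w 0.012 gf 40.4 q [-0.63  0.57  1.34 -0.    1.22 -2.37]
[-1.14948395  0.11434944 -0.4977697 ]
```

Run:
```python
from h import *
plan([((.538,-.3445,.165),(np.pi,0,-2.973),4),((.5275,-.2605,.165),(np.pi,0,-3.015),5),((.5275,-.2605,.111),(np.pi,0,-3.015),5)],0.5)
# arc
y=.1265;h=np.array([.5992+.1*np.cos(y),-.2515+.1*np.sin(y)]);print(h)
```

```text
t 10.1 p [ 0.5381 -0.3445  0.1154] rpy [-3.139e+00  1.000e-03 -2.973e+00] F [-0.5 -6.4  0.7] w 0.012 gf 40.4 q [-0.63  0.57  1.34 -0.    1.22 -2.37]
[[0.0, 0.0, -0.012, -0.001, 0.0, 0.0, 0.5], [0.0, 0.0, -0.013, 0.0, 0.0, 0.0, 0.5], [0.0, 0.0, -0.012, -0.001, 0.001, 0.0, 0.5], [0.0, 0.0, -0.013, -0.001, 0.0, 0.0, 0.5], [-0.001, 0.017, 0.0, 0.0, 0.0, 0.008, 0.5]]
[[0.0, 0.017, 0.0, 0.0, 0.0, 0.009, 0.5], [-0.001, 0.017, 0.0, 0.0, 0.0, 0.008, 0.5], [0.0, 0.017, 0.0, 0.0, 0.0, 0.009, 0.5], [0.0, 0.017, 0.0, 0.0, 0.0, 0.008, 0.5], [0.0, 0.0, 0.011, 0.0, 0.0, 0.0, 0.5]]
[[0.0, 0.0, 0.011, 0.0, 0.0, 0.0, 0.5], [0.0, 0.0, 0.011, 0.0, 0.0, 0.0, 0.5], [0.0, 0.0, 0.011, 0.0, 0.0, 0.0, 0.5], [0.0, 0.0, 0.01, 0.0, 0.0, 0.0, 0.5]]
max [0.001 0.017 0.013 0.001 0.001 0.009]
[ 0.69840095 -0.23888371]
```

jog_arm([
  [0,0,0,0,0,0,0],
  [0,0,0,0,0,0,0],
  [0,0,-0.025,0,0,0,0.2],
  [0,0,-0.025,0,0,0,0.5],
  [-0.001,0.017,0,0,0,0.008,0.5],
], squeeze=25)

```text
time_s: 10.6
ee_pos: [0.5372, -0.3278, 0.168]
eef_rot: [-3.138, 0.004, -2.982]
force: [0.7, 0.6, -0.4]
grip_width: 0.0489
grip_force: 0.0
```

jog_arm([
  [0,0.017,0,0,0,0.009,0.5],
  [-0.001,0.017,0,0,0,0.008,0.5],
  [0,0.017,0,0,0,0.009,0.5],
  [0,0.017,0,0,0,0.008,0.5],
  [0,0,0,0,0,0,0.5],
])

```text
time_s: 11.1
ee_pos: [0.5273, -0.2573, 0.1648]
eef_rot: [3.141, 0.0, -3.013]
force: [0.0, 0.2, -0.4]
grip_width: 0.0705
grip_force: 0.0
```

Run:
```python
from h import *
plan([((.5275,-.2605,.111),(np.pi,0,-3.015),4)],0.5)
```

```text
t 11.1 p [ 0.5273 -0.2573  0.1648] rpy [ 3.141  0.    -3.013] F [ 0.   0.2 -0.4] w 0.0705 gf 0.0 q [-0.52  0.42  1.46  0.    1.26 -2.22]
[[0.0, -0.001, 0.013, 0.0, 0.0, 0.001, 0.5], [0.0, -0.001, 0.014, 0.0, 0.0, 0.0, 0.5], [0.0, 0.0, 0.013, 0.0, 0.0, 0.001, 0.5], [0.0, -0.001, 0.014, 0.0, 0.0, 0.0, 0.5]]
max [0.    0.001 0.014 0.    0.    0.001]
```

Next, the arc rows: hinge at (0.698,−0.239,0.100), with the tool kept vertical.

jog_arm([
  [0,-0.001,0.013,0,0,0,0.5],
  [0,-0.001,0.014,0,0,0,0.5],
  [0,0,0.013,0,0,0,0.5],
  [0,0,0.014,0,0,0,0.5],
  [0,0,0,0,0,0,-1],
])

```text
time_s: 11.6
ee_pos: [0.5265, -0.2606, 0.1076]
eef_rot: [3.139, -0.003, -3.015]
force: [-1.0, 1.2, 0.6]
grip_width: 0.0657
grip_force: 0.0
```

jog_arm([
  [0,0,0,0,0,0,-1],
  [0,0,0,0,0,0,-1],
  [0,0,0,0,0,0,-1],
  [0,0,0,0,0,0,-1],
])

```text
time_s: 12.0
ee_pos: [0.5277, -0.2604, 0.1111]
eef_rot: [3.141, 0.001, -3.014]
force: [-1.1, 5.7, 3.1]
grip_width: 0.0437
grip_force: 25.0
```

Run:
```python
from h import *
o=S(); y=.1265; e=np.array([np.cos(y),np.sin(y)]); p=o["ee_pos"]; r=.172; h=.028
segs=[]
for a in np.linspace(0,1.45,21)[1:]:
    dx=r*(1-np.cos(a))+h*np.sin(a); dz=r*np.sin(a)+h*(np.cos(a)-1)
    segs.append(([p[0]+dx*e[0],p[1]+dx*e[1],p[2]+dz],(np.pi,0,-3.015),1))
plan(segs,-1)
```

```text
t 12.0 p [ 0.5277 -0.2604  0.1111] rpy [ 3.141e+00  1.000e-03 -3.014e+00] F [-1.1  5.7  3.1] w 0.0437 gf 25.0 q [-0.52  0.47  1.51  0.    1.16 -2.22]
t 12.0 p [ 0.5277 -0.2604  0.1111] rpy [ 3.141e+00  1.000e-03 -3.014e+00] F [-1.1  5.7  3.1] w 0.0437 gf 25.0 q [-0.52  0.47  1.51  0.    1.16 -2.22]
[[-0.002, 0.0, -0.012, 0.0, 0.001, 0.001, -1.0], [-0.004, 0.0, -0.013, 0.0, 0.0, 0.0, -1.0], [-0.004, 0.0, -0.011, 0.0, 0.0, 0.0, -1.0], [-0.005, 0.0, -0.012, 0.0, 0.0, 0.0, -1.0], [-0.006, 0.0, -0.011, 0.0, 0.0, 0.0, -1.0]]
[[-0.007, 0.0, -0.011, 0.0, 0.0, 0.0, -1.0], [-0.007, 0.0, -0.01, 0.0, 0.0, 0.0, -1.0], [-0.008, 0.0, -0.01, 0.0, 0.0, 0.0, -1.0], [-0.009, 0.0, -0.009, 0.0, 0.0, 0.0, -1.0], [-0.01, 0.0, -0.008, 0.0, 0.0, 0.0, -1.0]]
[[-0.01, 0.0, -0.008, 0.0, 0.0, 0.0, -1.0], [-0.01, 0.0, -0.007, 0.0, 0.0, 0.0, -1.0], [-0.012, 0.0, -0.006, 0.0, 0.0, 0.0, -1.0], [-0.011, 0.0, -0.005, 0.0, 0.0, 0.0, -1.0], [-0.012, 0.0, -0.004, 0.0, 0.0, 0.0, -1.0]]
[[-0.012, 0.0, -0.004, 0.0, 0.0, 0.0, -1.0], [-0.012, 0.0, -0.003, 0.0, 0.0, 0.0, -1.0], [-0.013, 0.0, -0.001, 0.0, 0.0, 0.0, -1.0], [-0.012, 0.0, -0.001, 0.0, 0.0, 0.0, -1.0], [-0.013, 0.0, 0.0, 0.0, 0.0, 0.0, -1.0]]
max [0.013 0.    0.013 0.    0.001 0.001]
```

jog_arm([
  [-0.002,0,-0.012,0,0,0,-1],
  [-0.004,0,-0.013,0,0,0,-1],
  [-0.004,0,-0.011,0,0,0,-1],
  [-0.005,0,-0.012,0,0,0,-1],
  [-0.006,0,-0.011,0,0,0,-1],
])

```text
time_s: 12.5
ee_pos: [0.5484, -0.2576, 0.1701]
eef_rot: [3.14, -0.001, -3.014]
force: [1.3, 6.2, -10.4]
grip_width: 0.0439
grip_force: 25.0
```

jog_arm([
  [-0.007,0,-0.011,0,0,0,-1],
  [-0.007,0,-0.01,0,0,0,-1],
  [-0.008,0,-0.01,0,0,0,-1],
  [-0.009,0,-0.009,0,0,0,-1],
  [-0.01,0,-0.008,0,0,0,-1],
])

```text
time_s: 13.0
ee_pos: [0.589, -0.2523, 0.2182]
eef_rot: [3.14, -0.002, -3.014]
force: [-4.8, 5.6, -6.8]
grip_width: 0.0442
grip_force: 25.0
```

Run:
```python
from h import *
o=S();print(o["moment"])
```

```text
t 13.0 p [ 0.589  -0.2523  0.2182] rpy [ 3.140e+00 -2.000e-03 -3.014e+00] F [-4.8  5.6 -6.8] w 0.0442 gf 25.0 q [-0.46  0.5   1.22  0.    1.43 -2.16]
[1.11399821 1.00017599 0.0900671 ]
```

Working well. I'll carry on.

jog_arm([
  [-0.01,0,-0.008,0,0,0,-1],
  [-0.01,0,-0.007,0,0,0,-1],
  [-0.012,0,-0.006,0,0,0,-1],
  [-0.011,0,-0.005,0,0,0,-1],
  [-0.012,0,-0.004,0,0,0,-1],
])

```text
time_s: 13.5
ee_pos: [0.6436, -0.2451, 0.2486]
eef_rot: [3.14, -0.001, -3.014]
force: [-7.1, 7.4, -1.8]
grip_width: 0.0432
grip_force: 25.0
```

jog_arm([
  [-0.012,0,-0.004,0,0,0,-1],
  [-0.012,0,-0.003,0,0,0,-1],
  [-0.013,0,-0.001,0,0,0,-1],
  [-0.012,0,-0.001,0,0,0,-1],
  [-0.013,0,0,0,0,0,-1],
])

```text
time_s: 14.0
ee_pos: [0.7054, -0.237, 0.2583]
eef_rot: [3.141, 0.0, -3.014]
force: [-5.7, 7.7, 0.1]
grip_width: 0.0436
grip_force: 25.0
```

Run:
```python
from h import *
o=S();print(o["moment"])
```

```text
t 14.0 p [ 0.7054 -0.237   0.2583] rpy [ 3.141  0.    -3.014] F [-5.7  7.7  0.1] w 0.0436 gf 25.0 q [-0.37  0.77  0.71  0.    1.67 -2.07]
[ 1.45970057  1.22928432 -0.06948207]
```

jog_arm([
  [-0.011,0,0,0,0,0,-1],
  [-0.011,0,0.002,0,0,0,-1],
  [-0.008,0,0.002,0,0,0,-1],
  [-0.005,0,0.001,0,0,0,-1],
  [0,0,0,0,0,0,-1],
])

```text
time_s: 14.5
ee_pos: [0.741, -0.2323, 0.254]
eef_rot: [-3.141, 0.004, -3.013]
force: [1.8, 7.2, 3.3]
grip_width: 0.0432
grip_force: 25.0
```

Run:
```python
from h import *
o=S();print(o["moment"])
```

```text
t 14.5 p [ 0.741  -0.2323  0.254 ] rpy [-3.141  0.004 -3.013] F [1.8 7.2 3.3] w 0.0432 gf 25.0 q [-0.35  0.88  0.53  0.    1.73 -2.05]
[ 1.55601556 -0.54075833 -0.10782068]
```

jog_arm([
  [0,0,0,0,0,0,0.5],
  [0,0,0,0,0,0,0.5],
  [0,0,-0.015,0,0,0,0.5],
  [0,0,-0.02,0,0,0,0.5],
  [0,0,0,0,0,0,0.5],
])

```text
time_s: 15.0
ee_pos: [0.7401, -0.2344, 0.2902]
eef_rot: [-3.139, 0.005, -3.015]
force: [0.6, 0.2, 0.4]
grip_width: 0.0704
grip_force: 0.0
```

Run:
```python
from h import *
o=S()
```

```text
t 15.0 p [ 0.7401 -0.2344  0.2902] rpy [-3.139  0.005 -3.015] F [0.6 0.2 0.4] w 0.0704 gf 0.0 q [-0.35  0.89  0.42 -0.    1.82 -2.05]
```

Run:
```python
from h import *
pi=np.pi
plan([((.739,-.2345,.33),(pi,0,-3.015),2),((.6,-.12,.31),(pi,0,-3.1),5),((.521,.1955,.10),(pi,0,-3.159),10)],0.4)
```

```text
t 15.0 p [ 0.7401 -0.2344  0.2902] rpy [-3.139  0.005 -3.015] F [0.6 0.2 0.4] w 0.0704 gf 0.0 q [-0.35  0.89  0.42 -0.    1.82 -2.05]
[[0.0, 0.0, -0.02, -0.002, 0.002, 0.0, 0.4], [0.001, 0.0, -0.02, -0.001, 0.003, 0.0, 0.4], [0.025, 0.026, 0.004, 0.0, 0.0, 0.017, 0.4], [0.025, 0.026, 0.004, 0.0, 0.0, 0.017, 0.4], [0.025, 0.025, 0.004, 0.0, 0.0, 0.017, 0.4]]
[[0.026, 0.025, 0.004, 0.0, 0.0, 0.017, 0.4], [0.027, 0.025, 0.004, 0.0, 0.0, 0.017, 0.4], [0.007, 0.032, 0.021, 0.0, 0.0, 0.006, 0.4], [0.006, 0.032, 0.021, 0.0, 0.0, 0.006, 0.4], [0.007, 0.031, 0.021, 0.0, 0.0, 0.006, 0.4]]
[[0.007, 0.032, 0.021, 0.0, 0.0, 0.006, 0.4], [0.008, 0.032, 0.021, 0.0, 0.0, 0.005, 0.4], [0.007, 0.031, 0.021, 0.0, 0.0, 0.006, 0.4], [0.008, 0.032, 0.021, 0.0, 0.0, 0.006, 0.4], [0.008, 0.031, 0.021, 0.0, 0.0, 0.006, 0.4]]
[[0.008, 0.032, 0.021, 0.0, 0.0, 0.006, 0.4], [0.008, 0.031, 0.021, 0.0, 0.0, 0.006, 0.4]]
max [0.027 0.032 0.021 0.002 0.003 0.017]
```

jog_arm([
  [0,0,-0.02,0,0,0,0.4],
  [0,0,-0.02,0,0,0,0.4],
  [0.025,0.026,0.004,0,0,0.017,0.4],
  [0.025,0.026,0.004,0,0,0.017,0.4],
  [0.025,0.025,0.004,0,0,0.017,0.4],
])

```text
time_s: 15.5
ee_pos: [0.6765, -0.1815, 0.3167]
eef_rot: [3.142, -0.001, -3.056]
force: [1.9, -0.5, 0.2]
grip_width: 0.0657
grip_force: 0.0
```

jog_arm([
  [0.026,0.025,0.004,0,0,0.017,0.4],
  [0.027,0.025,0.004,0,0,0.017,0.4],
  [0.007,0.032,0.021,0,0,0.006,0.4],
  [0.006,0.032,0.021,0,0,0.006,0.4],
  [0.007,0.031,0.021,0,0,0.006,0.4],
])

```text
time_s: 16.0
ee_pos: [0.5952, -0.0409, 0.2467]
eef_rot: [-3.141, 0.001, -3.107]
force: [0.9, -0.5, -0.3]
grip_width: 0.066
grip_force: 0.0
```

jog_arm([
  [0.007,0.032,0.021,0,0,0.006,0.4],
  [0.008,0.032,0.021,0,0,0.005,0.4],
  [0.007,0.031,0.021,0,0,0.006,0.4],
  [0.008,0.032,0.021,0,0,0.006,0.4],
  [0.008,0.031,0.021,0,0,0.006,0.4],
])

```text
time_s: 16.5
ee_pos: [0.5535, 0.1162, 0.1415]
eef_rot: [-3.141, 0.0, -3.136]
force: [0.7, -0.0, -0.2]
grip_width: 0.0659
grip_force: 0.0
```

jog_arm([
  [0.008,0.032,0.021,0,0,0.006,0.4],
  [0.008,0.031,0.021,0,0,0.006,0.4],
  [0,0,0,0,0,0,0.4],
])

```text
time_s: 16.8
ee_pos: [0.5356, 0.1803, 0.0976]
eef_rot: [-3.141, -0.004, 3.139]
force: [0.5, -0.3, -0.3]
grip_width: 0.0651
grip_force: 0.0
```

Run:
```python
from h import *
t=ctrl.camera("top"); s=ctrl.camera("side")
a=cv2.resize(t[140:240,170:420],None,fx=3,fy=3,interpolation=cv2.INTER_CUBIC);b=cv2.resize(s[110:310,160:360],None,fx=1.5,fy=1.5,interpolation=cv2.INTER_CUBIC)
out=np.zeros((600,750,3),np.uint8);out[:300]=a;out[300:,:300]=b;cv2.imwrite("pics/c1.png",out[:,:,::-1])
plan([((.521,.1955,.006),(np.pi,0,-3.159),4)],0.4)
```

```text
t 16.9 p [0.5378 0.1781 0.1004] rpy [-3.141 -0.     3.137] F [0.6 0.3 0.6] w 0.0657 gf 0.0 q [ 0.26  0.44  1.58 -0.    1.12 -1.31]
[[0.004, 0.004, 0.024, 0.0, 0.0, 0.003, 0.4], [0.004, 0.005, 0.023, 0.0, 0.0, 0.003, 0.4], [0.005, 0.004, 0.024, 0.0, 0.0, 0.004, 0.4], [0.004, 0.004, 0.023, 0.0, 0.0, 0.003, 0.4]]
max [0.005 0.005 0.024 0.    0.    0.004]
```

View pics/c1.png

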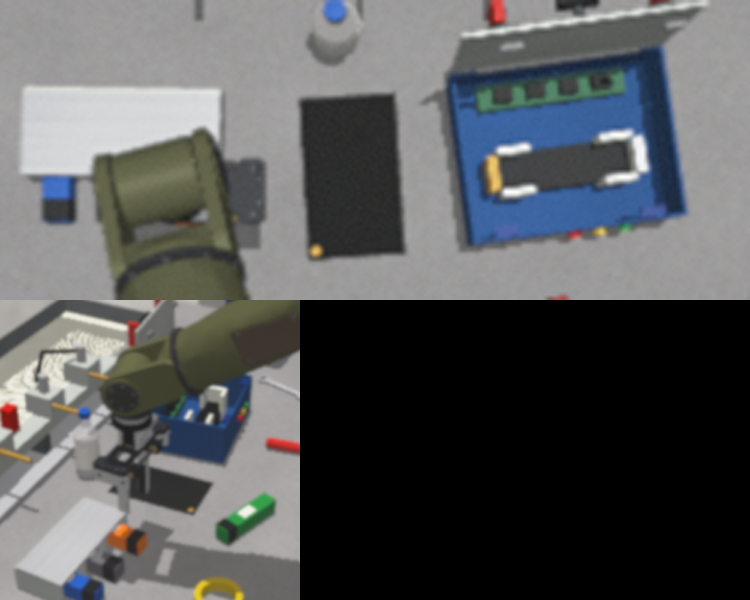

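The panel stands open. The bay shows the brass block at crop (493,174) and the white end block at (638,155), and the orange cassette is undisturbed in its lane. The tool stopped about 20 mm short, so I'll move sideways first and then down.

jog_arm([
  [0.008,0.009,0,0,0,0.007,0.4],
  [0.009,0.008,0,0,0,0.007,0.4],
  [0,0,0.03,0,0,0,0.4],
  [0,0,0.03,0,0,0,0.4],
  [0,0,0.022,0,0,0,0.4],
], squeeze=25)

```text
time_s: 17.4
ee_pos: [0.5206, 0.1953, 0.0178]
eef_rot: [-3.142, -0.0, 3.121]
force: [1.8, 0.0, -0.1]
grip_width: 0.0661
grip_force: 0.0
```

jog_arm([
  [0,0,0.008,0,0,0,0.4],
  [0,0,0,0,0,0,0.4],
])

```text
time_s: 17.6
ee_pos: [0.5209, 0.1953, 0.0106]
eef_rot: [-3.141, -0.001, 3.121]
force: [-0.4, -0.3, -0.1]
grip_width: 0.0657
grip_force: 0.0
```

jog_arm([
  [0,0,0,0,0,0,-1],
  [0,0,0,0,0,0,-1],
  [0,0,0,0,0,0,-1],
  [0,0,0,0,0,0,-1],
])

```text
time_s: 18.0
ee_pos: [0.5216, 0.1955, 0.0114]
eef_rot: [3.141, 0.001, 3.122]
force: [-0.5, 1.2, 1.5]
grip_width: 0.0369
grip_force: 0.6
```

Run:
```python
from h import *
S()
im=cv2.imread("pics/c1.png")[:300,:,::-1].copy(); f=lambda L:(np.array(L,float)+.5)/3-.5+[170,140]
P=cast("top",f([(493,174),(638,155)]),.075);print("bay ends @75mm",P.round(4).tolist(),P.mean(0).round(4),np.linalg.norm(P[0]-P[1]))
P=cast("top",f([(513,149),(518,191),(614,135),(619,178)]),.075);print("cheeks",P.round(4).tolist(),P.mean(0).round(4))
```

```text
t 18.0 p [0.5216 0.1955 0.0114] rpy [3.141e+00 1.000e-03 3.122e+00] F [-0.5  1.2  1.5] w 0.0369 gf 0.6 q [ 0.29  0.55  1.66  0.    0.93 -1.26]
bay ends @75mm [[0.5646, -0.1673, 0.075], [0.5867, -0.3379, 0.075]] [ 0.5757 -0.2526  0.075 ] 0.17204786794382637
cheeks [[0.5941, -0.191, 0.075], [0.5445, -0.1966, 0.075], [0.6104, -0.31, 0.075], [0.5596, -0.3153, 0.075]] [ 0.5772 -0.2532  0.075 ]
```

jog_arm([
  [0,0,0,0,0,0,-1],
  [0,0,0,0,0,0,-1],
  [0.01,0,0,0,0,0,-1],
  [0.02,0,0,0,0,0,-1],
  [0.02,0,0,0,0,0,-1],
], squeeze=40)

```text
time_s: 18.5
ee_pos: [0.4713, 0.1963, 0.0113]
eef_rot: [3.141, 0.003, 3.122]
force: [4.5, 0.8, 3.2]
grip_width: 0.0338
grip_force: 39.9
```

jog_arm([
  [0.02,0,0,0,0,0,-1],
  [0.02,0,0,0,0,0,-1],
  [0.02,0,0,0,0,0,-1],
  [0.01,0,0,0,0,0,-1],
  [0,0,0,0,0,0,-1],
], squeeze=55)

```text
time_s: 19.0
ee_pos: [0.3999, 0.1978, 0.0113]
eef_rot: [-3.142, -0.001, 3.122]
force: [-9.8, 1.0, 17.8]
grip_width: 0.0336
grip_force: 54.9
```

Run:
```python
from h import *
plan([((.4035,.1975,.06),(np.pi,0,3.122),3),((.510,.002,.06),(np.pi,0,3.122),9),((.510,.002,.018),(np.pi,0,3.122),3)],-1)
im=ctrl.camera("top");H=hsv(im).astype(int);o=((H[...,0]>6)&(H[...,0]<18)&(H[...,1]>150)&(H[...,2]>120))
ys,xs=np.nonzero(o[170:260,200:262]);print(len(xs),xs.min()+200,xs.max()+200,ys.min()+170,ys.max()+170,cast("top",[[xs.mean()+200,ys.min()+170]],.036))
```

```text
t 19.0 p [0.3999 0.1978 0.0113] rpy [-3.142e+00 -1.000e-03  3.122e+00] F [-9.8  1.  17.8] w 0.0336 gf 54.9 q [ 0.38  0.36  1.97  0.    0.81 -1.17]
[[-0.001, 0.0, -0.016, 0.0, 0.0, 0.0, -1.0], [-0.001, 0.0, -0.016, 0.0, 0.0, 0.0, -1.0], [-0.002, 0.0, -0.017, 0.0, -0.001, 0.0, -1.0], [-0.012, -0.022, 0.0, 0.0, 0.0, 0.0, -1.0], [-0.012, -0.021, 0.0, 0.0, 0.0, 0.0, -1.0]]
[[-0.013, -0.022, 0.0, 0.0, 0.0, 0.0, -1.0], [-0.012, -0.021, 0.0, 0.0, 0.0, 0.0, -1.0], [-0.012, -0.022, 0.0, 0.0, 0.0, 0.0, -1.0], [-0.012, -0.021, 0.0, 0.0, 0.0, 0.0, -1.0], [-0.012, -0.022, 0.0, 0.0, 0.0, 0.0, -1.0]]
[[-0.013, -0.021, 0.0, 0.0, 0.0, 0.0, -1.0], [-0.012, -0.022, 0.0, 0.0, 0.0, 0.0, -1.0], [0.0, 0.0, 0.014, 0.0, 0.0, 0.0, -1.0], [0.0, 0.0, 0.014, 0.0, 0.0, 0.0, -1.0], [0.0, 0.0, 0.014, 0.0, 0.0, 0.0, -1.0]]
max [0.013 0.022 0.017 0.    0.001 0.   ]
127 229 237 208 231 [[0.53071112 0.19293061 0.036     ]]
```

jog_arm([
  [0.008,0,-0.01,0,0,0,-1],
  [0,0,-0.016,0,0,0,-1],
  [0,0,-0.017,0,0,0,-1],
  [-0.013,-0.022,0,0,0,0,-1],
  [-0.013,-0.021,0,0,0,0,-1],
])

```text
time_s: 19.55
ee_pos: [0.418, 0.1539, 0.0538]
eef_rot: [-3.141, -0.001, 3.123]
force: [0.9, -0.2, -1.9]
grip_width: 0.0337
grip_force: 54.9
```

jog_arm([
  [-0.013,-0.022,0,0,0,0,-1],
  [-0.013,-0.021,0,0,0,0,-1],
  [-0.013,-0.022,0,0,0,0,-1],
  [-0.013,-0.021,0,0,0,0,-1],
  [-0.013,-0.022,0,0,0,0,-1],
])

```text
time_s: 20.05
ee_pos: [0.4809, 0.0442, 0.0532]
eef_rot: [-3.142, -0.002, 3.122]
force: [0.5, 0.5, -2.4]
grip_width: 0.0338
grip_force: 54.9
```

jog_arm([
  [-0.013,-0.021,0,0,0,0,-1],
  [-0.012,-0.022,0,0,0,0,-1],
  [0,0,0,0,0,0,-1],
])

```text
time_s: 20.35
ee_pos: [0.5056, -0.0003, 0.0532]
eef_rot: [-3.141, -0.001, 3.12]
force: [0.2, 0.2, -2.4]
grip_width: 0.0334
grip_force: 54.9
```

Run:
```python
from h import *
s=ctrl.camera("side");cv2.imwrite("pics/m1.png",cv2.resize(s[150:330,180:360],None,fx=3,fy=3,interpolation=cv2.INTER_CUBIC)[:,:,::-1])
plan([((.510,.002,.018),(np.pi,0,3.122),4)],-1)
```

```text
t 20.4 p [0.5049 0.0008 0.0531] rpy [ 3.142e+00 -2.000e-03  3.120e+00] F [-0.3  1.1 -2. ] w 0.0335 gf 54.9 q [-0.07  0.39  1.79 -0.    0.96 -1.62]
[[-0.001, 0.0, 0.009, 0.0, 0.0, 0.0, -1.0], [-0.002, 0.001, 0.009, 0.0, -0.001, -0.001, -1.0], [-0.001, 0.0, 0.008, 0.0, 0.0, 0.0, -1.0], [-0.001, 0.0, 0.009, 0.0, -0.001, -0.001, -1.0]]
max [0.002 0.001 0.009 0.    0.001 0.001]
```

View pics/m1.png

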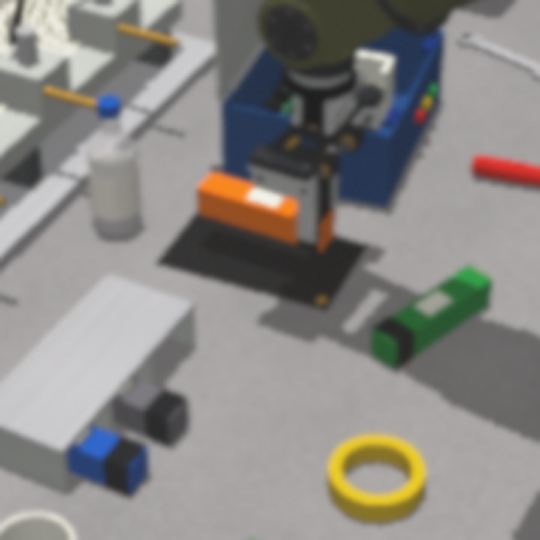

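The side view shows the cassette held level over the mat at (250,210), clear of everything.

jog_arm([
  [-0.002,0,0.012,0,0,0,-1],
  [-0.002,0,0.012,0,0,0,-1],
  [-0.001,0,0.009,0,0,0,-1],
  [0,0,0.003,0,0,0,-1],
  [0,0,0,0,0,0,-1],
])

```text
time_s: 20.9
ee_pos: [0.5101, 0.0018, 0.0171]
eef_rot: [3.142, -0.001, 3.122]
force: [-0.6, -0.2, -1.9]
grip_width: 0.0332
grip_force: 54.9
```

Run:
```python
from h import *
S()
```

```text
t 20.9 p [0.5101 0.0018 0.0171] rpy [ 3.142e+00 -1.000e-03  3.122e+00] F [-0.6 -0.2 -1.9] w 0.0332 gf 54.9 q [-0.07  0.46  1.79  0.    0.89 -1.62]
```

jog_arm([
  [0,0,0.001,0,0,0,-1],
  [0,0,0.001,0,0,0,-1],
  [0,0,0.001,0,0,0,-1],
  [0,0,0,0,0,0,-1],
])

```text
time_s: 21.3
ee_pos: [0.5105, 0.0015, 0.0148]
eef_rot: [-3.142, 0.0, 3.122]
force: [0.8, 0.7, -1.4]
grip_width: 0.0337
grip_force: 54.9
```

Run:
```python
from h import *
o=S();p=o["ee_pos"];pi=np.pi
plan([(p,(pi,0,3.122),3),(p+[0,0,.05],(pi,0,3.122),3),((.48,.16,.15),(pi,0,1.6),11)],0.4)
```

```text
t 21.3 p [0.5105 0.0015 0.0148] rpy [-3.142  0.     3.122] F [ 0.8  0.7 -1.4] w 0.0337 gf 54.9 q [-0.07  0.46  1.8  -0.    0.88 -1.62]
t 21.3 p [0.5105 0.0015 0.0148] rpy [-3.142  0.     3.122] F [ 0.8  0.7 -1.4] w 0.0337 gf 54.9 q [-0.07  0.46  1.8  -0.    0.88 -1.62]
[[0.0, 0.0, 0.0, 0.0, 0.0, 0.0, 0.4], [0.0, 0.0, 0.0, 0.0, 0.0, 0.0, 0.4], [0.0, 0.0, 0.0, 0.0, 0.0, 0.0, 0.4], [0.0, 0.0, -0.017, 0.0, 0.0, 0.0, 0.4], [0.0, 0.0, -0.016, 0.0, 0.0, 0.0, 0.4]]
[[0.0, 0.0, -0.017, 0.0, 0.0, 0.0, 0.4], [0.003, 0.014, -0.008, 0.0, 0.0, 0.138, 0.4], [0.005, 0.014, -0.007, 0.0, 0.0, 0.139, 0.4], [0.007, 0.013, -0.008, 0.0, 0.0, 0.138, 0.4], [0.009, 0.012, -0.008, 0.0, 0.0, 0.138, 0.4]]
[[0.01, 0.011, -0.008, 0.0, 0.0, 0.139, 0.4], [0.011, 0.009, -0.007, 0.0, 0.0, 0.138, 0.4], [0.013, 0.007, -0.008, 0.0, 0.0, 0.138, 0.4], [0.013, 0.006, -0.008, 0.0, 0.0, 0.139, 0.4], [0.015, 0.003, -0.008, 0.0, 0.0, 0.138, 0.4]]
[[0.014, 0.002, -0.007, 0.0, 0.0, 0.138, 0.4], [0.015, 0.0, -0.008, 0.0, 0.0, 0.139, 0.4]]
max [0.015 0.014 0.017 0.    0.    0.139]
```

Within about a millimetre of contact; I'll ease down 1 mm more and release.

jog_arm([
  [0,0,0.001,0,0,0,-1],
  [0,0,0,0,0,0,0.4],
  [0,0,0,0,0,0,0.4],
  [0,0,-0.012,0,0,0,0.4],
  [0,0,-0.02,0,0,0,0.4],
])

```text
time_s: 21.8
ee_pos: [0.51, 0.0015, 0.046]
eef_rot: [3.142, -0.002, 3.122]
force: [-0.1, -0.3, 0.5]
grip_width: 0.0622
grip_force: 0.0
```

jog_arm([
  [0,0,-0.02,0,0,0,0.4],
  [0.003,0.014,-0.008,0,0,0.138,0.4],
  [0.005,0.014,-0.007,0,0,0.139,0.4],
  [0.007,0.013,-0.008,0,0,0.138,0.4],
  [0.009,0.012,-0.008,0,0,0.138,0.4],
])

```text
time_s: 22.3
ee_pos: [0.4991, 0.0599, 0.0981]
eef_rot: [3.141, 0.001, 2.563]
force: [-0.1, -0.6, 0.3]
grip_width: 0.0655
grip_force: 0.0
```

jog_arm([
  [0.01,0.011,-0.008,0,0,0.139,0.4],
  [0.011,0.009,-0.007,0,0,0.138,0.4],
  [0.013,0.007,-0.008,0,0,0.138,0.4],
  [0.013,0.006,-0.008,0,0,0.139,0.4],
  [0.015,0.003,-0.008,0,0,0.138,0.4],
])

```text
time_s: 22.8
ee_pos: [0.4849, 0.1319, 0.1371]
eef_rot: [3.141, 0.0, 1.871]
force: [0.6, 0.2, 0.4]
grip_width: 0.0658
grip_force: 0.0
```

jog_arm([
  [0.014,0.002,-0.007,0,0,0.138,0.4],
  [0.015,0,-0.008,0,0,0.139,0.4],
  [0,0,0,0,0,0,0.4],
])

```text
time_s: 23.1
ee_pos: [0.4804, 0.1613, 0.1525]
eef_rot: [3.139, -0.001, 1.599]
force: [-0.1, -0.3, -0.1]
grip_width: 0.0659
grip_force: 0.0
```

Run:
```python
from h import *
S()
im=ctrl.camera("top");H=hsv(im).astype(int)
a=cv2.resize(im[140:240,170:420],None,fx=3,fy=3,interpolation=cv2.INTER_CUBIC);cv2.imwrite("pics/d1.png",a[:,:,::-1])
big=cv2.resize(im,None,fx=3,fy=3,interpolation=cv2.INTER_CUBIC);B=hsv(big).astype(int)
m=((B[...,0]>4)&(B[...,0]<30)&(B[...,1]>110)&(B[...,2]>90)|((B[...,1]<60)&(B[...,2]>130))).astype(np.uint8)
k=np.zeros_like(m);k[504:670,800:925]=m[504:670,800:925]
o=((B[...,0]>4)&(B[...,0]<18)&(B[...,1]>140)&(B[...,2]>110)).astype(np.uint8);k2=np.zeros_like(o);k2[480:680,800:925]=o[480:680,800:925];k2=cv2.morphologyEx(k2,cv2.MORPH_CLOSE,np.ones((25,25)))
c=max(cv2.findContours(k2,0,1)[0],key=cv2.contourArea);b=cv2.boxPoints(cv2.minAreaRect(c));P=cast("top",(b+.5)/3-.5,.039)
print((b-[510,420]).round(0).tolist(),P.round(4).tolist(),P.mean(0).round(4),[np.linalg.norm(P[i]-P[i-1]).round(4) for i in range(4)])
```

```text
t 23.1 p [0.4804 0.1613 0.1525] rpy [ 3.139e+00 -1.000e-03  1.599e+00] F [-0.1 -0.3 -0.1] w 0.0659 gf 0.0 q [0.25 0.25 1.71 0.   1.18 0.22]
[[336.0, 108.0], [367.0, 108.0], [367.0, 235.0], [336.0, 235.0]] [[0.6478, 0.0183, 0.039], [0.6477, -0.0191, 0.039], [0.4941, -0.0189, 0.039], [0.4941, 0.0184, 0.039]] [ 5.709e-01 -3.000e-04  3.900e-02] [np.float64(0.1536), np.float64(0.0375), np.float64(0.1536), np.float64(0.0373)]
```

View pics/d1.png

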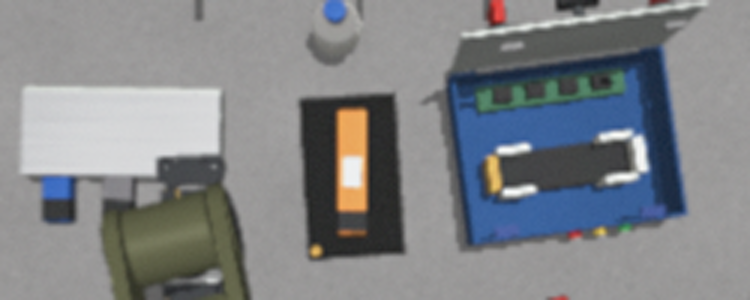

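The cassette lies along x on the mat with its centre at crop (352,171), white label up and black band towards the robot. Next I regrasp it at its middle.

Run:
```python
from h import *
pi=np.pi
plan([((.572,.0005,.1),(pi,0,-.015),13),((.572,.0005,.013),(pi,0,-.015),5)],0.4)
```

```text
t 23.15 p [0.4802 0.1604 0.1517] rpy [ 3.14  -0.     1.604] F [ 0.5 -0.6 -0. ] w 0.0659 gf 0.0 q [ 0.25  0.26  1.71 -0.    1.18  0.22]
[[-0.013, 0.007, 0.004, 0.0, 0.0, 0.125, 0.4], [-0.011, 0.008, 0.004, 0.0, 0.0, 0.124, 0.4], [-0.011, 0.009, 0.004, 0.0, 0.0, 0.125, 0.4], [-0.009, 0.011, 0.004, 0.0, 0.0, 0.124, 0.4], [-0.008, 0.012, 0.004, 0.0, -0.001, 0.125, 0.4]]
[[-0.006, 0.012, 0.004, 0.0, 0.0, 0.124, 0.4], [-0.005, 0.014, 0.004, 0.0, 0.0, 0.125, 0.4], [-0.003, 0.014, 0.004, 0.001, 0.0, 0.124, 0.4], [-0.001, 0.014, 0.004, 0.0, 0.0, 0.125, 0.4], [0.0, 0.014, 0.004, 0.0, 0.0, 0.125, 0.4]]
[[0.003, 0.014, 0.004, 0.0, 0.0, 0.124, 0.4], [0.004, 0.014, 0.004, 0.0, 0.0, 0.125, 0.4], [0.005, 0.013, 0.004, 0.0, 0.0, 0.124, 0.4], [0.0, 0.0, 0.017, 0.0, 0.0, 0.0, 0.4], [0.0, 0.0, 0.018, 0.0, 0.0, 0.0, 0.4]]
[[0.0, 0.0, 0.017, 0.0, 0.0, 0.0, 0.4], [0.0, 0.0, 0.017, 0.0, 0.0, 0.0, 0.4], [0.0, 0.0, 0.018, 0.0, 0.0, 0.0, 0.4]]
max [0.013 0.014 0.018 0.001 0.001 0.125]
```

jog_arm([
  [-0.013,0.007,0.004,0,0,0.125,0.4],
  [-0.011,0.008,0.004,0,0,0.124,0.4],
  [-0.011,0.009,0.004,0,0,0.125,0.4],
  [-0.009,0.011,0.004,0,0,0.124,0.4],
  [-0.008,0.012,0.004,0,0,0.125,0.4],
])

```text
time_s: 23.65
ee_pos: [0.5153, 0.0967, 0.1304]
eef_rot: [-3.141, 0.0, 0.976]
force: [0.2, 0.0, -0.8]
grip_width: 0.0658
grip_force: 0.0
```

jog_arm([
  [-0.006,0.012,0.004,0,0,0.124,0.4],
  [-0.005,0.014,0.004,0,0,0.125,0.4],
  [-0.003,0.014,0.004,0,0,0.124,0.4],
  [-0.001,0.014,0.004,0,0,0.125,0.4],
  [0,0.014,0.004,0,0,0.125,0.4],
])

```text
time_s: 24.15
ee_pos: [0.5497, 0.0351, 0.1104]
eef_rot: [-3.142, 0.001, 0.353]
force: [0.2, 0.4, 0.1]
grip_width: 0.0659
grip_force: 0.0
```

jog_arm([
  [0.003,0.014,0.004,0,0,0.124,0.4],
  [0.004,0.014,0.004,0,0,0.125,0.4],
  [0.005,0.013,0.004,0,0,0.124,0.4],
  [0,0,0,0,0,0,0.4],
])

```text
time_s: 24.55
ee_pos: [0.5706, -0.0026, 0.098]
eef_rot: [3.141, 0.001, -0.019]
force: [0.3, -0.2, -0.3]
grip_width: 0.0658
grip_force: 0.0
```

Run:
```python
from h import *
pi=np.pi
plan([((.572,.0005,.013),(pi,0,-.015),5)],0.4)
```

```text
t 24.55 p [ 0.5706 -0.0026  0.098 ] rpy [ 3.141e+00  1.000e-03 -1.900e-02] F [ 0.3 -0.2 -0.3] w 0.0658 gf 0.0 q [-0.07  0.45  1.57 -0.    1.12  1.52]
[[0.0, -0.001, 0.017, 0.0, 0.0, -0.001, 0.4], [0.001, 0.0, 0.017, 0.0, 0.0, -0.001, 0.4], [0.0, -0.001, 0.017, 0.0, 0.001, 0.0, 0.4], [0.0, -0.001, 0.017, 0.0, 0.0, -0.001, 0.4], [0.0, 0.0, 0.017, 0.0, 0.0, -0.001, 0.4]]
max [0.001 0.001 0.017 0.    0.001 0.001]
```

jog_arm([
  [0,-0.001,0.018,0,0,0,0.4],
  [0.001,0,0.018,0,0,0,0.4],
  [0,-0.001,0.018,0,0,0,0.4],
  [0,-0.001,0.018,0,0,0,0.4],
  [0,0,0.012,0,0,0,0.4],
], squeeze=30)

```text
time_s: 25.05
ee_pos: [0.5711, 0.0025, 0.0137]
eef_rot: [-3.142, 0.001, -0.013]
force: [-0.3, 0.1, 0.3]
grip_width: 0.0656
grip_force: 0.0
```

jog_arm([
  [0,0,0,0,0,0,0.4],
  [0,0,0,0,0,0,-1],
  [0,0,0,0,0,0,-1],
  [0,0,0,0,0,0,-1],
  [0,0,0,0,0,0,-1],
])

```text
time_s: 25.55
ee_pos: [0.572, 0.0023, 0.0153]
eef_rot: [3.142, -0.001, -0.019]
force: [-0.5, 0.1, 0.1]
grip_width: 0.0373
grip_force: 0.0
```

jog_arm([
  [0,0,0,0,0,0,-1],
  [0,0,0,0,0,0,-1],
])

```text
time_s: 25.75
ee_pos: [0.572, 0.0022, 0.0152]
eef_rot: [3.141, -0.001, -0.019]
force: [-0.6, -1.4, 5.4]
grip_width: 0.0338
grip_force: 30.0
```

Run:
```python
from h import *
pi=np.pi
o=S();p=o["ee_pos"]
plan([(p+[0,0,.05],(pi,0,-.015),3),((.579,-.12,.19),(pi,0,.85),7),((.579,-.2535,.19),(pi,0,1.697),8)],-1)
```

```text
t 25.75 p [0.572  0.0022 0.0152] rpy [ 3.141e+00 -1.000e-03 -1.900e-02] F [-0.6 -1.4  5.4] w 0.0338 gf 30.0 q [-0.06  0.57  1.62 -0.    0.95  1.53]
t 25.75 p [0.572  0.0022 0.0152] rpy [ 3.141e+00 -1.000e-03 -1.900e-02] F [-0.6 -1.4  5.4] w 0.0338 gf 30.0 q [-0.06  0.57  1.62 -0.    0.95  1.53]
[[0.0, 0.0, -0.017, 0.0, 0.0, -0.001, -1.0], [0.0, 0.0, -0.016, 0.0, 0.0, -0.002, -1.0], [0.0, 0.0, -0.017, 0.0, -0.001, -0.001, -1.0], [0.001, 0.017, -0.018, 0.0, 0.0, -0.124, -1.0], [-0.001, 0.018, -0.018, 0.0, 0.0, -0.123, -1.0]]
[[-0.003, 0.017, -0.017, 0.0, 0.0, -0.124, -1.0], [-0.005, 0.017, -0.018, 0.0, 0.0, -0.123, -1.0], [-0.007, 0.016, -0.018, 0.0, 0.0, -0.124, -1.0], [-0.009, 0.015, -0.018, 0.0, 0.0, -0.123, -1.0], [-0.011, 0.014, -0.018, 0.0, 0.0, -0.124, -1.0]]
[[-0.013, 0.011, 0.0, 0.0, 0.0, -0.106, -1.0], [-0.013, 0.01, 0.0, 0.0, 0.0, -0.106, -1.0], [-0.015, 0.008, 0.0, 0.0, 0.0, -0.106, -1.0], [-0.015, 0.006, 0.0, 0.0, 0.0, -0.105, -1.0], [-0.016, 0.005, 0.0, 0.0, 0.0, -0.106, -1.0]]
[[-0.016, 0.003, 0.0, 0.0, 0.0, -0.106, -1.0], [-0.017, 0.002, 0.0, 0.0, 0.0, -0.106, -1.0], [-0.016, -0.001, 0.0, 0.0, 0.0, -0.106, -1.0]]
max [0.017 0.018 0.018 0.    0.001 0.124]
```

jog_arm([
  [0,0,-0.017,0,0,0,-1],
  [0,0,-0.016,0,0,-0.001,-1],
  [0,0,-0.017,0,0,-0.001,-1],
  [0.001,0.017,-0.018,0,0,-0.124,-1],
  [-0.001,0.018,-0.018,0,0,-0.123,-1],
])

```text
time_s: 26.25
ee_pos: [0.5731, -0.0328, 0.1011]
eef_rot: [-3.141, 0.001, 0.236]
force: [-0.1, -0.6, -2.2]
grip_width: 0.0338
grip_force: 30.0
```

jog_arm([
  [-0.003,0.017,-0.017,0,0,-0.124,-1],
  [-0.005,0.017,-0.018,0,0,-0.123,-1],
  [-0.007,0.016,-0.018,0,0,-0.124,-1],
  [-0.009,0.015,-0.018,0,0,-0.123,-1],
  [-0.011,0.014,-0.018,0,0,-0.124,-1],
])

```text
time_s: 26.75
ee_pos: [0.5786, -0.1209, 0.1902]
eef_rot: [-3.141, 0.0, 0.853]
force: [0.5, -0.1, -1.2]
grip_width: 0.0339
grip_force: 30.0
```

jog_arm([
  [-0.013,0.011,0,0,0,-0.106,-1],
  [-0.013,0.01,0,0,0,-0.106,-1],
  [-0.015,0.008,0,0,0,-0.106,-1],
  [-0.015,0.006,0,0,0,-0.105,-1],
  [-0.016,0.005,0,0,0,-0.106,-1],
])

```text
time_s: 27.25
ee_pos: [0.5781, -0.2041, 0.1893]
eef_rot: [-3.141, -0.0, 1.381]
force: [0.3, 0.1, -1.5]
grip_width: 0.0339
grip_force: 30.0
```

jog_arm([
  [-0.016,0.003,0,0,0,-0.106,-1],
  [-0.017,0.002,0,0,0,-0.106,-1],
  [-0.016,-0.001,0,0,0,-0.106,-1],
  [0,0,0,0,0,0,-1],
  [0,0,0,0,0,0,-1],
])

```text
time_s: 27.75
ee_pos: [0.5779, -0.2527, 0.1893]
eef_rot: [-3.141, -0.001, 1.692]
force: [0.4, 0.5, -1.7]
grip_width: 0.0336
grip_force: 30.0
```

Run:
```python
from h import *
s=ctrl.camera("side");t=ctrl.camera("top")
out=np.zeros((600,800,3),np.uint8);out[:600,:400]=cv2.resize(s[110:230,240:320],(400,600),interpolation=cv2.INTER_CUBIC);out[:400,400:]=cv2.resize(t[140:240,310:410],(400,400),interpolation=cv2.INTER_CUBIC);cv2.imwrite("pics/e1.png",out[:,:,::-1])
plan([((.579,-.2535,.10),(np.pi,0,1.697),5)],-1)
for n,P in(("top",[.579,-.2535,.06]),): print(proj(n,P))
# ends of cassette in the side view
H=hsv(s).astype(int);o=((H[...,0]>4)&(H[...,0]<18)&(H[...,1]>140)&(H[...,2]>90));ys,xs=np.nonzero(o[110:230,240:320]);print(xs.min()+240,xs.max()+240,ys.min()+110,ys.max()+110)
y=.1265;e=np.array([-np.sin(y),np.cos(y)])
for z in(.178,.196,.214):print(z,proj("side",[[.579+e[0]*d,-.2535+e[1]*d,z] for d in(-.075,.075)]).round(1).tolist())
```

```text
t 27.85 p [ 0.5781 -0.2522  0.1897] rpy [-3.141 -0.     1.693] F [-0.2  0.2 -1.6] w 0.0338 gf 30.0 q [-0.47  0.49  1.29  0.    1.36 -0.59]
[[0.0, 0.0, 0.018, 0.0, 0.0, -0.001, -1.0], [-0.001, 0.0, 0.018, 0.0, 0.0, -0.001, -1.0], [0.0, 0.0, 0.018, 0.0, 0.0, 0.0, -1.0], [0.0, 0.001, 0.018, 0.0, 0.0, -0.001, -1.0], [0.0, 0.0, 0.018, 0.0, 0.0, -0.001, -1.0]]
max [0.001 0.001 0.018 0.    0.    0.001]
[[357.7354884  193.93584559]]
288 303 137 162
0.178 [[304.1, 143.9], [291.4, 163.7]]
0.196 [[304.2, 139.4], [291.5, 159.0]]
0.214 [[304.4, 134.9], [291.6, 154.3]]
```

View pics/e1.png

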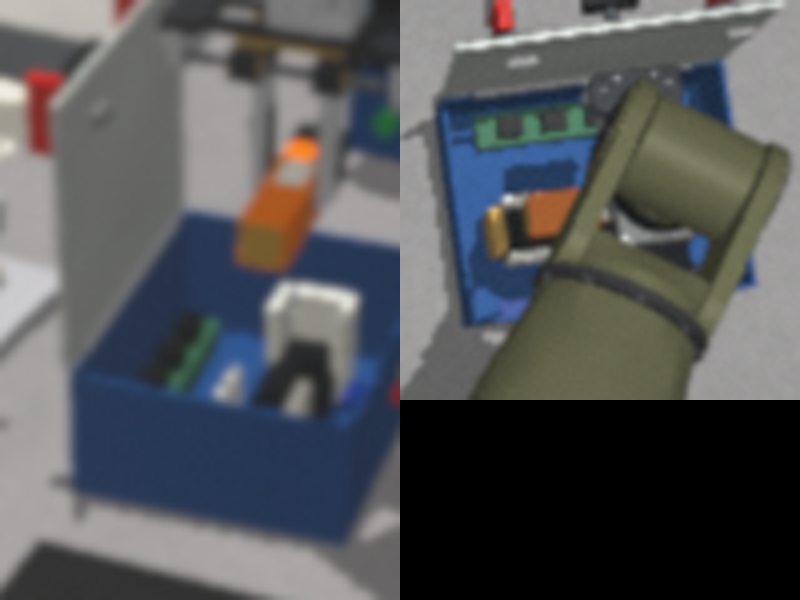

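In the side view the brass end face is at crop (262,248), which is where it is predicted. The top view shows the cassette's front end edge at about crop (527,190–235), in line with the brass block.

Run:
```python
from h import *
o=S();p=o["ee_pos"];y=o["eef_rot"][2];c,s=np.cos(y),np.sin(y)
print("pred end top",proj("top",[[p[0]+c*.075-s*w,p[1]+s*.075+c*w,p[2]+.024] for w in(-.017,0,.017)]).round(1).tolist())
print("seen",cast("top",[[341.75,187.5],[341.75,198.7],[341.75,193.1]],p[2]+.024).round(4).tolist(), "pred",(p[:2]+[c*.075,s*.075]).round(4))
```

```text
t 27.85 p [ 0.5781 -0.2522  0.1897] rpy [-3.141 -0.     1.693] F [-0.2  0.2 -1.6] w 0.0338 gf 30.0 q [-0.47  0.49  1.29  0.    1.36 -0.59]
pred end top [[340.9, 187.7], [341.6, 193.0], [342.3, 198.2]]
seen [[0.5866, -0.1784, 0.2137], [0.5504, -0.1782, 0.2137], [0.5685, -0.1783, 0.2137]] pred [ 0.5689 -0.1778]
```

jog_arm([
  [0,0,0.018,0,0,-0.003,-1],
  [-0.001,0,0.02,0,0,0,-1],
  [0,0,0.02,0,0,0,-1],
  [0,0,0.02,0,0,0,-1],
  [0,0,0.012,0,0,0,-1],
])

```text
time_s: 28.35
ee_pos: [0.5778, -0.2531, 0.0983]
eef_rot: [-3.14, -0.001, 1.697]
force: [0.1, 0.7, -2.4]
grip_width: 0.0339
grip_force: 30.0
```

jog_arm([
  [0,0,0.008,0,0,0,-1],
  [0,0,0.008,0,0,0,-1],
  [0,0,0.008,0,0,0,-1],
])

```text
time_s: 28.65
ee_pos: [0.5785, -0.254, 0.0759]
eef_rot: [3.141, 0.001, 1.698]
force: [-0.3, -0.2, -1.2]
grip_width: 0.0337
grip_force: 30.0
```

Run:
```python
from h import *
o=S();print(o["moment"])
```

```text
t 28.65 p [ 0.5785 -0.254   0.0759] rpy [3.141e+00 1.000e-03 1.698e+00] F [-0.3 -0.2 -1.2] w 0.0337 gf 30.0 q [-0.47  0.6   1.4   0.    1.14 -0.6 ]
[-0.08888247 -0.10241971 -0.00338948]
```

jog_arm([
  [0,0,0.006,0,0,0,-1],
  [0,0,0.006,0,0,0,-1],
  [0,0,0.006,0,0,0,-1],
  [0,0,0.006,0,0,0,-1],
  [0,0,0.004,0,0,0,-1],
])

```text
time_s: 29.15
ee_pos: [0.5781, -0.254, 0.0472]
eef_rot: [-3.141, -0.0, 1.698]
force: [0.4, 0.0, -1.6]
grip_width: 0.0336
grip_force: 30.0
```

jog_arm([
  [0,0,0.002,0,0,0,-1],
  [0,0,0.001,0,0,0,-1],
  [0,0,0.001,0,0,0,-1],
  [0,0,0,0,0,0,-1],
])

```text
time_s: 29.55
ee_pos: [0.5782, -0.2541, 0.0438]
eef_rot: [3.142, 0.0, 1.698]
force: [-0.0, 0.6, -1.4]
grip_width: 0.0337
grip_force: 30.0
```

Run:
```python
from h import *
o=S();print(o["moment"])
```

```text
t 29.55 p [ 0.5782 -0.2541  0.0438] rpy [3.142 0.    1.698] F [-0.   0.6 -1.4] w 0.0337 gf 30.0 q [-0.47  0.64  1.42  0.    1.08 -0.6 ]
[-0.09677996 -0.07896708 -0.04374657]
```

jog_arm([
  [0,0,0.001,0,0,0,-1],
  [0,0,0.001,0,0,0,-1],
  [0,0,0.0005,0,0,0,-1],
  [0,0,0,0,0,0,-1],
])

```text
time_s: 29.95
ee_pos: [0.5783, -0.2541, 0.0423]
eef_rot: [3.141, 0.0, 1.698]
force: [-3.9, 2.5, 7.3]
grip_width: 0.034
grip_force: 30.0
```

jog_arm([
  [0,0,0,0,0,0,0.05],
  [0,0,0,0,0,0,0.05],
  [0,0,0,0,0,0,0.05],
  [0,0,-0.015,0,0,0,0.05],
  [0,0,-0.025,0,0,0,0.05],
])

```text
time_s: 30.45
ee_pos: [0.5775, -0.2537, 0.0812]
eef_rot: [-3.139, -0.001, 1.698]
force: [-0.1, 0.1, 0.0]
grip_width: 0.0493
grip_force: 0.0
```

jog_arm([
  [0,0,-0.03,0,0,0,0.05],
  [0,0,-0.03,0,0,0,0.05],
  [0,0,-0.03,0,0,0,0.05],
  [0,0,-0.03,0,0,0,0.05],
  [0,0,0,0,0,0,0.05],
])

```text
time_s: 30.95
ee_pos: [0.5794, -0.2546, 0.2071]
eef_rot: [3.135, 0.004, 1.698]
force: [0.1, -0.0, 0.0]
grip_width: 0.0494
grip_force: 0.0
```

Run:
```python
from h import *
plan([((.44,.0,.22),(np.pi,0,1.75),8)],0.05)
```

```text
t 30.95 p [ 0.5794 -0.2546  0.2071] rpy [3.135 0.004 1.698] F [ 0.1 -0.   0. ] w 0.0494 gf 0.0 q [-0.47  0.48  1.27  0.    1.39 -0.6 ]
[[0.034, -0.013, -0.002, 0.001, 0.001, -0.007, 0.05], [0.034, -0.013, -0.002, 0.001, 0.0, -0.006, 0.05], [0.034, -0.013, -0.001, 0.0, 0.001, -0.007, 0.05], [0.034, -0.013, -0.002, 0.001, 0.0, -0.006, 0.05], [0.034, -0.012, -0.002, 0.001, 0.001, -0.007, 0.05]]
[[0.034, -0.012, -0.002, 0.001, 0.0, -0.006, 0.05], [0.034, -0.012, -0.001, 0.001, 0.001, -0.007, 0.05], [0.035, -0.012, -0.002, 0.0, 0.001, -0.006, 0.05]]
max [0.035 0.013 0.002 0.001 0.001 0.007]
```

jog_arm([
  [0.034,-0.013,-0.002,0,0,-0.007,0.05],
  [0.034,-0.013,-0.002,0,0,-0.006,0.05],
  [0.034,-0.013,-0.001,0,0,-0.007,0.05],
  [0.034,-0.013,-0.002,0,0,-0.006,0.05],
  [0.034,-0.012,-0.002,0,0,-0.007,0.05],
])

```text
time_s: 31.45
ee_pos: [0.4899, -0.0934, 0.2104]
eef_rot: [3.142, -0.0, 1.731]
force: [0.3, -0.7, -0.5]
grip_width: 0.0495
grip_force: 0.0
```

jog_arm([
  [0.034,-0.012,-0.002,0,0,-0.006,0.05],
  [0.034,-0.012,-0.001,0,0,-0.007,0.05],
  [0.035,-0.012,-0.002,0,0,-0.006,0.05],
  [0,0,0,0,0,0,0.05],
])

```text
time_s: 31.85
ee_pos: [0.437, 0.0034, 0.216]
eef_rot: [3.141, -0.0, 1.753]
force: [0.3, -0.5, 0.1]
grip_width: 0.0495
grip_force: 0.0
```

Run:
```python
from h import *
S();s=ctrl.camera("side");t=ctrl.camera("top")
out=np.zeros((600,800,3),np.uint8);out[:600,:400]=cv2.resize(s[110:230,240:320],(400,600),interpolation=cv2.INTER_CUBIC);out[:400,400:]=cv2.resize(t[130:230,310:410],(400,400),interpolation=cv2.INTER_CUBIC);out[400:,400:]=cv2.resize(t[130:280,140:440],(400,200));cv2.imwrite("pics/f1.png",out[:,:,::-1])
```

```text
t 31.85 p [0.437  0.0034 0.216 ] rpy [ 3.141 -0.     1.753] F [ 0.3 -0.5  0.1] w 0.0495 gf 0.0 q [-0.08  0.03  1.81  0.    1.3  -0.26]
```

View pics/f1.png

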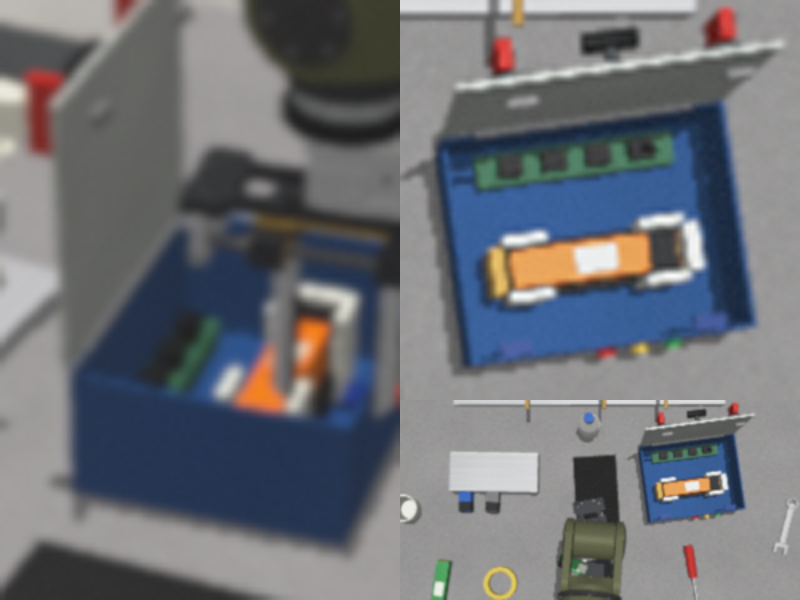

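The final view shows the cassette seated between the cheeks, with its contact end at the brass block (crop (497,272)). The panel stands open, both wings point along x, and the bystanders are in place.

```bash
python3 -c "
from station import ctrl
print(ctrl.hand_in())"
```

```text
the job is handed in; nothing more can be done
None
```

I've handed the job in at about 32 s: both fasteners are at their unlocked stops, the panel is open just past upright, and the orange cassette was laid on the mat, gripped again round its middle and set home in the bay with its contacts at the brass block; the last pictures showed nothing else disturbed, though no verdict came back.

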